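Sort out the crushed tins and show the sound one to the date camera

ROBOT

A 7-joint arm with a two-finger parallel gripper is mounted at the origin on the work surface. World frame = base frame: x ahead of the robot, y to its left, z up, the work surface at z = 0. Lengths are in mm, angles in rad, forces in N, time in s.
With the tool pointing down it reaches from about 425 to 950 mm from the base axis. Payload 16.7 kg.
Tool frame: the origin (TCP) lies at the very end of the fingers, on their centre line; the grasp point (between the pads) lies 19 mm behind it; z points along the fingers, x is the direction in which the jaws open and shut, and the axes are right-handed (so a half turn about z gives the same grasp; the last joint's range is limited). The gripper opens to 94 mm and grips with 3 to 60 N. Pads are 16 mm wide; open, the fingers measure 119 mm over their backs; the gripper's body (75 mm by 177 mm) begins 78 mm behind the grasp point.
Start: joints at [1.075, 0.426, 0.074, 1.606, -0.034, 1.111, -0.067], TCP at [228.758, -635.015, 205.467] pointing down, gripper open.
Joint ranges: [-2.85, 2.85], [-0.5, 2.14], [-1.23, 1.37], [0.21, 2.46], [-1.02, 4.16], [0.16, 2.05], [-2.73, 2.73]. Speed limits (rad/s): [1.89, 1.89, 2.39, 2.39, 3.01, 3.01, 3.01].

INTERFACE

Orientations are given as a unit quaternion [x, y, z, w].
In Python, from plant import r, vision, nets gives the robot as it stands.
- The arm moves only by the tool play_rows, never from a script. Its arguments are lists of equal length, an entry for each row: "translation": the shift along the tool's x, y, z in units of 300 mm (1.0 is 300 mm), a list of three; "turn": the turn about the tool's z in units of 60 degrees (1.0 is 60 degrees). In form: {"translation": [[dx, dy, dz], ...], "turn": [turn, ...]}. A call has 1 to 10 rows; each row is the pose to reach, as a shift and turn from the pose commanded when the call began, along the tool's axes at that moment; what a row does not reach only later rows make up. A row lasts 1/8 s, in which the tool goes at most 62.5 mm and 10.7 degrees, less where a joint would pass 70% of its speed; a pose out of reach is approached as far as the arm can. A call with a number of a shift or a turn outside -1 to 1 is refused whole. A call with a gripper value outside its range is refused whole. "gripper" is the gripper's target within -1 to 1 (fully open at 1, half-way at 0, shut at -1), set as the call begins (left out, the last holds). The fingers move at their own pace and stop on an object; "grip_force" is the grip in N (left out, the last holds). Time passes only in rows, so rows that repeat a pose let the fingers close. It gives the time, the measured TCP pose, the force and the opening at its end, in the units of the state.
- r.get_obs(): the state, without advancing time (a new reading comes with each control period).
- vision.snapshot(name): name is "scene" or "top" or "wrist"; returns (picture, depth): 480x640x3 uint8, red, green, blue; 480x640 float32, mm along the optical axis (not along the pixel's ray), 0 where there is no reading.
- vision.calibration(name): a dict with "fov_y" (degrees; the focal length in pixels is half the picture's height over the tangent of half this angle, whatever the lens; pixels are square), "cx", "cy" (the principal point, pixels), "eye" and "attitude" of the camera in the world. Camera axes: x right, y down, z forward; pixel columns grow to the right and rows downward; lengths in mm; the calibration is good to about 2 mm. A picture is of the moment at which its call begins: read the wrist's pose just before it. calibration takes no time and is no camera call; for the wrist camera it gives the pose at the moment of the call.
- r.job_done(): hands the job in, once; it reports no verdict.
Trained networks look in the newest picture that a camera, given by its name, has taken for a name from the list of things; names that differ only in an ending like _2 or _b are one class to them, and where a whole thing is asked for, a point or a joint stands for the part that bears it (a point fixed in the world has none). Each returns a list of dicts, best first, with "score" (0 to 1); they miss things now and then, are a little off and sometimes report something else, mostly with a low value. They report only what shows in the picture. A call takes as long as a camera call.
- nets.boxes_of(camera, thing): "extent" ([left, top, right, bottom] in pixels, round what is visible of it).
- nets.regions_of(camera, thing): "mask" (480x640 bool, what is visible of it) and "extent" ([left, top, right, bottom] in pixels, round what is visible of it).
The state is a dict: "time": time; "joint_positions": joint angles; "dq": joint speeds; "joint_efforts": joint torques, N m; "tcp_pos": TCP position; "tcp_rot": TCP orientation; "force": force on the tool from outside, world axes, zero at the start; "torque": the same for the moment, N m; "finger_gap": finger opening in mm.
Only numpy, scipy, OpenCV 4.12 (cv2) and the standard library are available. Lean on these libraries where they do the work, as an engineer would, in place of code of your own. Each camera call takes 0.05 s, during which the arm holds its last target.

TASK

Check this tray of food tins at the depot table: first put the two crushed tins into the grey reject bin, then take the one sound tall tin out of the tray and hold it up to the small date-code camera, its base centred on the lens, squarely facing it and 12 cm from the glass. Finish while still holding the tin there, steady and touching nothing but the gripper, and do not knock over or shift the flat tin in the tray or the jar, the tea carton and the tape roll on the table.

Things in the scene. Friction and masses are not known exactly. Their poses are not given: they have to be found in the camera images.
- tray: cardboard shelf tray, 254 x 254 mm, fixed to the table; floor 4 mm thick, so the tins stand 4 mm above the table, rim 4 mm thick and 15 mm high above the table. Origin: centre of its underside, z up. Four tins stand in it in a square of 2 x 2, centres about 120 mm apart along the tray's x and y: two crushed tins, one sound tall tin and one flat tin, in any order.
- sound_tin: the sound tin: straight upright cylinder 54 mm in diameter, 100 mm high, plain steel with a brown paper band, about 0.2 to 0.4 kg. Origin: centre of its base (underside); z along its axis from base to top.
- tin_base (a point): centre of the sound tin's base, where the date code is stamped (same point as the tin's origin, same axes)
- tin_top (a point): centre of the sound tin's top, 100 mm from the base along the tin's z
- crushed_a: a crushed tin (reject), steel with a brown paper band: the lower 44 mm is still an upright cylinder 54 mm across; above a pinched waist the top part (also 54 mm across) leans 17 degrees towards the tin's own x axis and overhangs the base by 14 mm. About 94 mm high, 0.17 to 0.35 kg. Origin: centre of its base, z up. Seen along its x axis both parts are in line: grip it low, across its y axis.
- crushed_b: the other crushed tin, the same shape as crushed_a
- flat_tin: flat round fish tin, 80 mm in diameter, 36 mm high, standing in the tray; not part of the job, leave it. Origin: centre of its underside.
- reject_bin: open grey plastic bin, 200 mm (its x) x 260 mm (its y), 70 mm high, walls and floor 5 mm, fixed to the table at the robot's right (-y). Origin: centre of its underside, z up.
- scanner: date-code camera unit on the far side of the table, fixed: grey base 90 x 130 x 25 mm, two brackets 80 mm high, and between them a black round camera head, 72 mm across, whose glass faces up and back towards the robot: lens axis 30 degrees from vertical, leaning to the unit's -x; middle of the glass 85 mm above the table. Origin: centre of the base's underside; unit yaw within 0.3 rad.
- view_point (a point): the point on the lens axis 120 mm from the glass, about 189 mm above the table, where the centre of the tin's base is to be. Its z axis is the lens axis, pointing out of the glass (up and towards the robot, 30 degrees from vertical): the tin's own z axis, from base to top, is to point the same way.
- spice_jar: small closed jar, 46 mm diameter, 60 mm high, between tray and bin; leave it. Origin: centre of its underside (as for all the goods below).
- tea_carton: cardboard carton 70 x 120 x 65 mm high, beyond the bin; leave it
- tape_roll: cardboard tape roll lying flat, 90 mm diameter, 45 mm high, beyond the tray on the left; leave it

How it is judged:
By the outcome, as a careful person would: the job done as asked, in the order asked, and still so for the second after the job is handed in, while the arm keeps its last pose, push and grip.
It also fails if it takes over 70 s, if anything falls off the work surface, if the arm or the gripper's body presses on something with over 40 N, if the wrist force passes 120 N, or if a joint passes its speed limit or range.

## Working session

There is one attempt and no reset: what is moved stays moved. The work goes in short steps, Python scripts to look and compute and a tool call to move; the robot and the scene stay as the last step left them, time stands still between calls to the robot, and variables do not carry over. Pictures are saved under pics/ and viewed, and the job is handed in when it is done.

Besides the shell and the picture viewer there is one more tool, called as name([rows], argument=value, ...), one row to a line, values as JSON. play_rows: Moves the arm, as the interface text tells. Its arguments: {"type":"object","properties":{"translation":{"type":"array"},"turn":{"type":"array"},"gripper":{"type":"number"},"grip_force":{"type":"number"}},"required":["translation","turn"]}

```bash
ls -la; mkdir -p pics
python3 - <<'E'
from plant import r, vision, nets
import cv2
o=r.get_obs()
for k,v in o.items(): print(k,v)
for n in ["scene","top","wrist"]:
    p,d=vision.snapshot(n); print(n,vision.calibration(n))
    cv2.imwrite(f"pics/{n}0.png",p[:,:,::-1])
E
```

```text
total 12
drwxr-xr-x  3 agent agent 4096 Dec  6 09:42 .
drwxr-xr-x 23 root  root  4096 Dec  6 09:42 ..
drwxr-xr-x  2 agent agent 4096 Dec  6 09:42 pics
time 0.0
joint_positions [ 1.07552354  0.42671952  0.07386729  1.60663793 -0.03412213  1.11079056
 -0.06708829]
dq [-8.65670576e-04  2.90692366e-04 -1.17922051e-03  2.20215457e-05
  3.00383829e-04 -9.23493633e-04 -3.24490890e-04]
joint_efforts [ 1.76723152e-03 -9.35807920e+01  3.66693065e+00 -4.54192114e+01
 -4.88255918e-02  2.02326308e-02  1.44670380e-04]
tcp_pos [ 228.58527799 -634.63394039  204.77078709]
tcp_rot [ 8.18193224e-01 -5.74942978e-01 -5.52497651e-04 -3.38012520e-04]
force [-0.64705713  0.99411299 -0.41759151]
torque [-0.0607352  -0.00055604 -0.0280927 ]
finger_gap 93.83962985805681
scene {'fov_y': 53.88768146418564, 'cx': 316.2222678372313, 'cy': 245.86547109745408, 'eye': array([1258.37249732, -449.02391303,  710.41117778]), 'attitude': array([ 0.78518187,  0.39728951, -0.21205415, -0.42506884])}
top {'fov_y': 51.63366676916246, 'cx': 321.9936702386029, 'cy': 241.55407156269362, 'eye': array([ 280.53527871,   42.84195231, 1388.0930304 ]), 'attitude': array([ 0.73917542, -0.66574032,  0.06842706, -0.07567865])}
wrist {'fov_y': 67.19963443496673, 'cx': 316.3169916438241, 'cy': 244.43601696524667, 'eye': array([ 293.96926298, -610.80621291,  384.95034483]), 'attitude': array([ 0.81217939, -0.57062604, -0.07032019,  0.09902343])}
```

View pics/scene0.png

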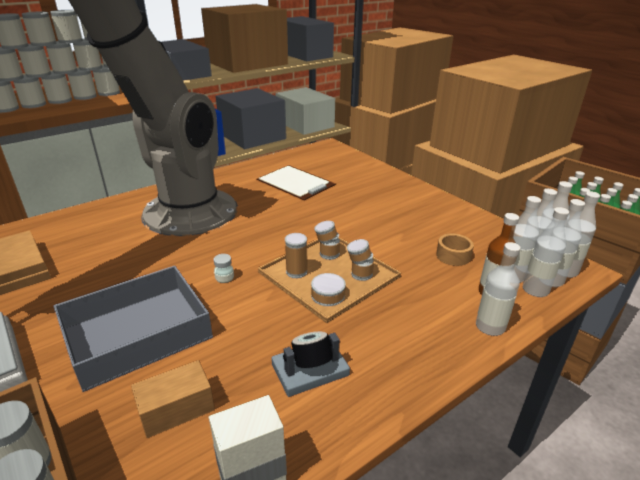

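View pics/top0.png

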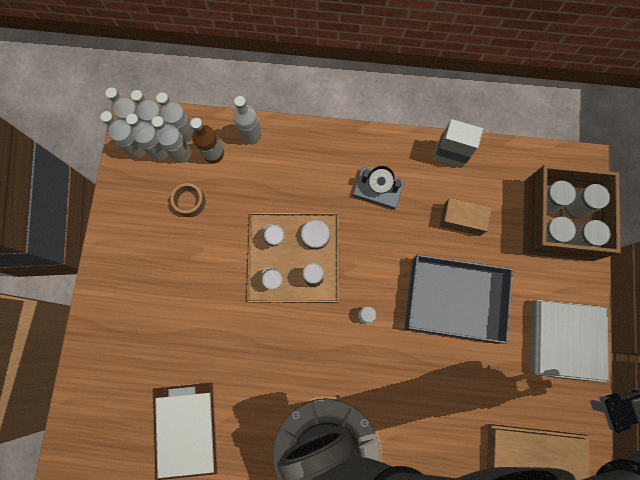

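View pics/wrist0.png

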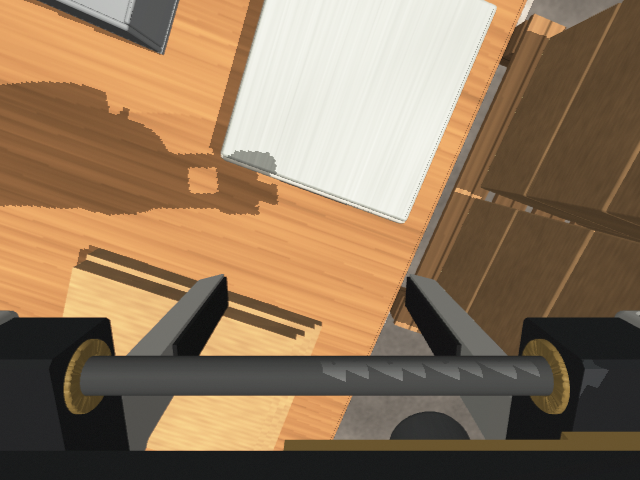

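```bash
cat > h.py <<'E'
from plant import r, vision, nets
import numpy as np, cv2
from scipy.spatial.transform import Rotation as R
def cloud(cam,d,cal=None):
    c=cal or vision.calibration(cam); f=240/np.tan(np.radians(c['fov_y']/2))
    v,u=np.mgrid[0:480,0:640]
    P=np.stack([(u-c['cx'])/f*d,(v-c['cy'])/f*d,d],-1)
    W=P@R.from_quat(c['attitude']).as_matrix().T+c['eye']
    W[d<=0]=np.nan
    return W
def proj(cam,p,cal=None):
    c=cal or vision.calibration(cam); f=240/np.tan(np.radians(c['fov_y']/2))
    q=(np.asarray(p)-c['eye'])@R.from_quat(c['attitude']).as_matrix()
    return np.stack([q[...,0]/q[...,2]*f+c['cx'],q[...,1]/q[...,2]*f+c['cy']],-1)
E
python3 - <<'E'
from h import *
for cam in ["top","scene"]:
    p,d=vision.snapshot(cam); W=cloud(cam,d)
    np.savez(f"{cam}0.npz",p=p,d=d,W=W)
    for t in ["tray","sound_tin","crushed_a","flat_tin","reject_bin","scanner","spice_jar","tea_carton","tape_roll"]:
        for m in nets.regions_of(cam,t)[:3]:
            if m['score']<.3: continue
            w=W[m['mask']]; w=w[~np.isnan(w[:,0])]
            print(cam,t,round(m['score'],2),[round(x) for x in m['extent']],"med",np.round(np.median(w,0)),"lo",np.round(np.percentile(w,3,0)),"hi",np.round(np.percentile(w,97,0)))
print(r.get_obs()['time'])
E
```

```text
top tray 0.72 [302, 220, 330, 249] med [579.  95.  40.] lo [542.  61.   4.] hi [620. 130.  46.]
top tray 0.66 [249, 212, 338, 303] med [505. 154.   4.] lo [390.  27.  -1.] hi [636. 271.  16.]
top sound_tin 0.57 [302, 263, 325, 292] med [457.  85. 104.] lo [435.  62.   7.] hi [485. 109. 109.]
top crushed_a 0.92 [257, 264, 279, 285] med [437. 196.  89.] lo [413. 172.  63.] hi [466. 222.  98.]
top crushed_a 0.91 [263, 223, 286, 247] med [554. 206.  89.] lo [532. 180.   6.] hi [581. 236.  99.]
top flat_tin 0.64 [304, 221, 330, 246] med [576.  94.  40.] lo [542.  61.  20.] hi [613. 128.  46.]
top scanner 0.91 [353, 164, 405, 210] med [729. -69.  30.] lo [ 691. -129.   16.] hi [779. -11.  99.]
top spice_jar 0.49 [356, 305, 377, 327] med [371. -67.  58.] lo [350. -86.  -1.] hi [397. -48.  64.]
top tea_carton 0.91 [441, 198, 492, 236] med [ 666. -313.   64.] lo [ 633. -374.    7.] hi [ 707. -258.   70.]
top tea_carton 0.44 [305, 260, 328, 291] med [457.  85. 104.] lo [435.  62.   6.] hi [487. 109. 109.]
top tape_roll 0.75 [171, 181, 208, 218] med [642. 465.  39.] lo [599. 423.  -1.] hi [685.
[... 666 characters left out ...]
 [ 419. -321.   19.] lo [ 337. -437.    2.] hi [ 542. -188.   69.]
scene reject_bin 0.41 [310, 272, 344, 306] med [594.  81.  38.] lo [550.  52.   6.] hi [618. 121.  42.]
scene scanner 0.84 [272, 330, 350, 395] med [764. -94.  28.] lo [ 700. -140.    6.] hi [789. -28.  97.]
scene spice_jar 0.77 [212, 254, 233, 284] med [384. -76.  35.] lo [325. -94.  -1.] hi [393. -38.  61.]
scene spice_jar 0.59 [286, 232, 310, 276] med [476.  73.  68.] lo [441.  57.   6.] hi [487. 103. 105.]
scene tea_carton 0.63 [130, 363, 217, 438] med [ 697. -327.   63.] lo [ 642. -381.    6.] hi [ 712. -270.   66.]
scene tape_roll 0.6 [438, 234, 475, 263] med [646. 454.  27.] lo [605. 419.   2.] hi [686. 503.  45.]
1.15
```

```bash
cat > fit.py <<'E'
from h import *
from scipy.optimize import least_squares
A={c:np.load(f"{c}0.npz")['W'].reshape(-1,3) for c in ["top","scene"]}
A={c:w[~np.isnan(w[:,0])] for c,w in A.items()}
def sel(c,cx,cy,rad,z0,z1):
    w=A[c]; m=(np.hypot(w[:,0]-cx,w[:,1]-cy)<rad)&(w[:,2]>z0)&(w[:,2]<z1); return w[m]
def circ(p,rad,x0):
    s=least_squares(lambda x:np.hypot(p[:,0]-x[0],p[:,1]-x[1])-rad,x0,loss='soft_l1',f_scale=1.5); return s.x,np.sqrt(np.mean(s.fun**2))
for c in A:
  for n,(x,y) in dict(sound=(457,85),ca=(442,193),cb=(560,203)).items():
    p=sel(c,x,y,48,10,42); 
    if len(p)>15: print(c,n,"base",len(p),circ(p,27,[x,y]))
    p=sel(c,x,y,48,55 if n!='sound' else 45,75 if n!='sound' else 85)
    if len(p)>15: print(c,n,"upper",len(p),circ(p,27,[x,y]), )
    p=sel(c,x,y,48,80 if n!='sound' else 100,120)
    if len(p)>15:
        mid=(p.max(0)+p.min(0))/2; q=p-p.mean(0); u,s,vt=np.linalg.svd(q); nn=vt[2]*np.sign(vt[2][2]); print(c,n,"top",len(p),mid,p.mean(0),"n",nn, np.degrees(np.arccos(nn[2])))
  p=sel(c,577,94,55,36,50); print(c,"flat",len(p),p.mean(0),(p.max(0)+p.min(0))/2)
  t=A[c]; t=t[(np.abs(t[:,2])<2)]
E
python3 fit.py
```

```text
top sound base 36 (array([460.48352768,  86.86013018]), np.float64(9.409072427930278))
top sound upper 32 (array([461.18007267,  86.7801882 ]), np.float64(0.36131930441808735))
top sound top 315 [460.65331381  86.29755875 105.74447387] [460.27908247  86.32196313 104.95094374] n [-0.01673084  0.00399194  0.99985206] 0.9855639279832464
top ca upper 29 (array([440.84568513, 198.18335767]), np.float64(1.6974110546285286))
top ca top 326 [435.46673573 193.90737229  91.22577392] [434.88006565 192.80741396  90.00733388] n [-0.17800899 -0.16607419  0.96991348] 14.090243690354306
top cb base 33 (array([564.40845572, 211.4436637 ]), np.float64(10.830810899097433))
top cb upper 24 (array([561.70251422, 209.06468642]), np.float64(1.446421300157981))
top cb top 314 [554.3634614  203.87253968  91.2418424 ] [554.1679665  202.72657231  90.8034208 ] n [-0.17532334 -0.18987174  0.96602818] 14.97732435614326
top flat 597 [579.67625712  94.39630437  40.92284743] [579.64884411  94.64656254  42.68523179]
scene sound base 215 (array([458.20377724,  84.64968234]), np.float64(1.5333090168137675))
scene sound
[... 307 characters left out ...]
4(1.6521689204201022))
scene ca upper 135 (array([436.92965878, 195.64654534]), np.float64(1.8320927895351646))
scene ca top 227 [434.01199731 189.80751533  88.6768566 ] [441.00272924 188.23632534  88.19322597] n [-0.04846376 -0.18493339  0.98155535] 11.02154922344938
scene cb base 226 (array([562.6059174 , 211.34924935]), np.float64(1.4398091843507723))
scene cb upper 145 (array([556.91233768, 205.66449579]), np.float64(1.7927431593486578))
scene cb top 276 [554.44492381 199.80979377  89.52564887] [560.06600901 197.79351191  88.21054575] n [-0.05890546 -0.20299686  0.97740597] 12.202691373667289
scene flat 594 [581.50010164  89.49681889  39.55187433] [578.41156356  91.25928139  39.79443289]
```

```bash
cat > fit2.py <<'E'
from h import *
def rect(p):
    (c,s,a)=cv2.minAreaRect(p[:,:2].astype(np.float32)); return np.round(c,1),np.round(s,1),round(a,1)
for c in ["top","scene"]:
    W=np.load(f"{c}0.npz")['W'].reshape(-1,3); W=W[~np.isnan(W[:,0])]
    s=W[(abs(W[:,0]-735)<90)&(abs(W[:,1]+75)<100)]
    for z0,z1 in [(20,30),(10,32)]:
        p=s[(s[:,2]>z0)&(s[:,2]<z1)]; print(c,"scanner base",len(p),rect(p),p[:,2].mean())
    p=s[(s[:,2]>75)&(s[:,2]<105)]; print(c,"high",len(p),rect(p))
    # ransac disc: plane with normal tilt 30
    h=s[(s[:,2]>58)&(s[:,2]<112)]
    best=None; rng=np.random.default_rng(0)
    for i in range(3000):
        a=h[rng.choice(len(h),3,replace=False)]; n=np.cross(a[1]-a[0],a[2]-a[0]); l=np.linalg.norm(n)
        if l<200: continue
        n/=l; n*=np.sign(n[2])
        if abs(np.degrees(np.arccos(n[2]))-30)>8: continue
        m=abs((h-a[0])@n)<2
        if best is None or m.sum()>best.sum(): best=m
    q=h[best]; n=np.linalg.svd(q-q.mean(0))[2][2]; n*=np.sign(n[2])
    print(c,"disc",len(h),len(q),"mean",q.mean(0),"mid",(q.max(0)+q.min(0))/2,"ext",q.max(0)-q.min(0),"n",n,np.degrees(np.arccos(n[2])),"yaw of -x",np.degrees(np.arctan2(-n[1],-n[0])))
    b=W[(abs(W[:,0]-440)<150)&(abs(W[:,1]+313)<170)]
    p=b[(b[:,2]>62)&(b[:,2]<76)]; print(c,"bin rim",len(p),rect(p),p[:,2].mean())
    p=W[(abs(W[:,0]-667)<60)&(abs(W[:,1]+315)<90)&(W[:,2]>50)];print(c,"carton",rect(p),np.percentile(p[:,2],50))
    p=W[(abs(W[:,0]-372)<40)&(abs(W[:,1]+67)<40)&(W[:,2]>50)];print(c,"jar",rect(p))
    p=W[(abs(W[:,0]-512)<150)&(abs(W[:,1]-148)<150)&(W[:,2]>9)&(W[:,2]<18)];print(c,"tray",rect(p))
E
python3 fit2.py
python3 - <<'E'
import cv2
p=cv2.imread('pics/scene0.png')[310:410,250:370]; cv2.imwrite('pics/sc1.png',cv2.resize(p,None,fx=6,fy=6,interpolation=cv2.INTER_CUBIC)[:600])
p=cv2.imread('pics/top0.png')[155:220,340:415]; cv2.imwrite('pics/tp1.png',cv2.resize(p,None,fx=9,fy=9,interpolation=cv2.INTER_CUBIC))
E
```

```text
top scanner base 659 (array([739.3, -71.9]), array([129.4,  91.5]), 77.7) 24.990764474061752
top scanner base 779 (array([738.9, -71.6]), array([130. ,  91.8]), 78.0) 24.21591041859737
top high 560 (array([744.3, -73.3]), array([ 73.5, 101. ]), 16.3)
top disc 698 254 mean [736.6745701  -70.60492164  85.3779734 ] mid [737.51711263 -62.71428299  85.36868978] ext [59.73730437 85.8545033  37.17231595] n [-0.49375281  0.11947398  0.86135599] 30.530824519876564 yaw of -x -13.602478430145581
top bin rim 768 (array([ 439.6, -310.7]), array([262. , 200.8]), 87.3) 68.63255140992833
top carton (array([ 672.2, -318.9]), array([121.3,  72.9]), 81.6) 64.43247163435399
top jar (array([370.7, -69.9]), array([39. , 40.7]), 6.6)
top tray (array([516.6, 162.9]), array([262.9, 286.4]), 5.3)
scene scanner base 1205 (array([738.9, -75.6]), array([131. ,  91.8]), 76.7) 23.91225712227645
scene scanner base 1495 (array([738.5, -75.8]), array([130.7,  93.1]), 78.1) 22.296883394998602
scene high 967 (array([749.5, -78.3]), array([106. ,  65.7]), 72.7)
scene disc 1477 325 mean [741.01482506 -78.49973825  88.38166268] mid [737.54180153 -75.93521631  84.85468762] ext [60.95084946 67.42904207 33.33949434] n [-0.45466114  0.08810463  0.88629612] 27.588552879060487 yaw of -x -10.966901411505974
scene bin rim 1455 (array([ 438.4, -313.3]), array([260.3, 204.4]), 87.3) 67.17813375186726
scene carton (array([ 671.6, -322.4]), array([120.3,  72.7]), 82.6) 63.985983660274655
scene jar (array([371.7, -72.4]), array([40. , 41.5]), 2.6)
scene tray (array([511.7, 145.6]), array([258. , 256.7]), 5.8)
```

View pics/sc1.png

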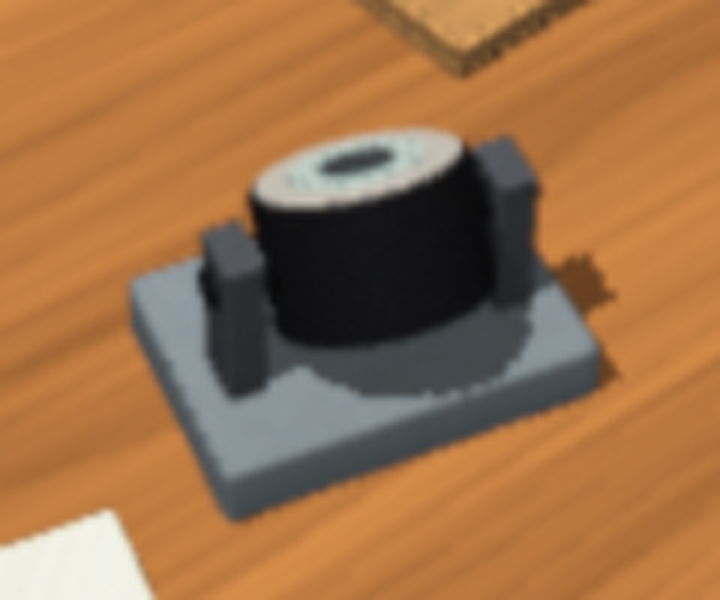

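View pics/tp1.png

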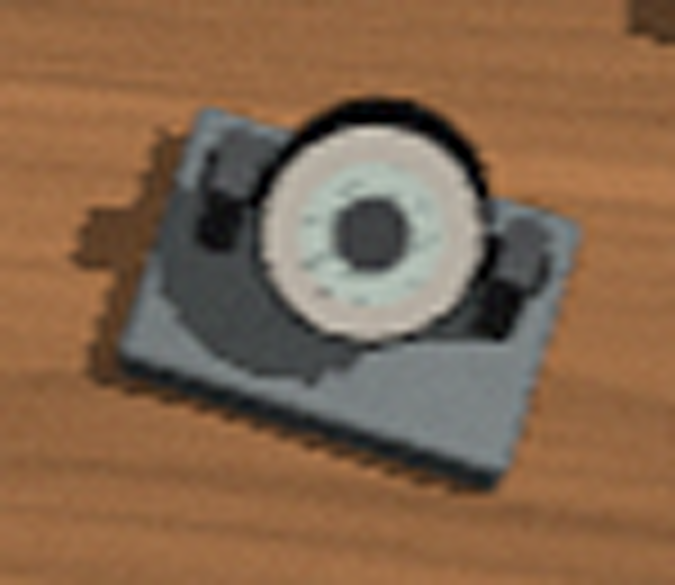

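```bash
cat >> h.py <<'E'
def ray(cam,uv,cal=None):
    c=cal or vision.calibration(cam); f=240/np.tan(np.radians(c['fov_y']/2))
    d=R.from_quat(c['attitude']).apply([(uv[0]-c['cx'])/f,(uv[1]-c['cy'])/f,1]); return c['eye'],d
def atz(cam,uv,z,cal=None):
    e,d=ray(cam,uv,cal); return e+d*(z-e[2])/d[2]
def tri(rays):
    A=np.zeros((3,3));b=np.zeros(3)
    for e,d in rays:
        d=d/np.linalg.norm(d);M=np.eye(3)-np.outer(d,d);A+=M;b+=M@e
    return np.linalg.solve(A,b)
E
python3 - <<'E'
from h import *
T=(340+(370+.5)/9-.5,155+(233+.5)/9-.5); S=(250+357.5/6-.5,310+162.5/6-.5)
print(T,S,atz('top',T,85),atz('scene',S,85),tri([ray('top',T),ray('scene',S)]))
E
```

```text
(380.6666666666667, 180.44444444444446) (309.0833333333333, 336.5833333333333) [736.97809394 -72.25734908  85.        ] [734.2448879  -74.50391324  85.        ] [735.75521761 -73.57619627  85.98450034]
```

```bash
cat >> h.py <<'E'
def plan(wps,az=None):
    """wps: list of world xyz for TCP; az: jaw azimuth deg (mod 180 nearest)"""
    o=r.get_obs(); Rm=R.from_quat(o['tcp_rot']).as_matrix(); p=o['tcp_pos']
    a0=np.degrees(np.arctan2(Rm[1,0],Rm[0,0]))
    print("t",round(o['time'],2),"tcp",np.round(p,1),"az",round(a0,1),"zaxis",np.round(Rm[:,2],4),"gap",round(o['finger_gap'],1),"F",np.round(o['force'],1))
    print("q",np.round(o['joint_positions'],2))
    for w in wps: print(w,np.round(Rm.T@(np.array(w)-p)/300,3))
    if az is not None:
        d=(az-a0+90)%180-90; print("turn",round(-d/60,3), "or", round(-(d-180*np.sign(d))/60,3))
E
python3 - <<'E'
from h import *
plan([(520,-200,230),(560,208,200)],-45)
E
```

```text
t 1.15 tcp [ 228.8 -635.   205.5] az -70.2 zaxis [ 0.  0. -1.] gap 94.1 F [ 0.5 -0.8  0. ]
q [ 1.08  0.43  0.07  1.61 -0.03  1.11 -0.07]
(520, -200, 230) [-1.035 -1.405 -0.082]
(560, 208, 200) [-2.27  -1.991  0.018]
turn -0.42 or 2.58
```

play_rows([
  [-0.2,-0.2,-0.08],
  [-0.35,-0.35,-0.1],
  [-0.5,-0.5,-0.1],
  [-0.65,-0.65,-0.1],
  [-0.8,-0.85,-0.1],
  [-0.9,-1,-0.1],
  [-1,-1,-0.1],
], turn=[-0.1,-0.2,-0.3,-0.4,-0.42,-0.42,-0.42], gripper=1)

```text
time: 2.02
tcp_pos: [411.0, -249.0, 235.7]
tcp_rot: [0.924, -0.382, 0.0, -0.0]
force: [1.3, 0.5, -0.2]
finger_gap: 93.9
```

Run:
```python
from h import *
plan([(500,-20,230),(560,208,200)],-45)
```

```text
t 2.02 tcp [ 411.  -249.   235.7] az -44.9 zaxis [ 9.e-04  0.e+00 -1.e+00] gap 93.9 F [ 1.3  0.5 -0.2]
q [ 0.65  0.09 -0.25  1.98  0.02  1.07 -0.4 ]
(500, -20, 230) [-0.329 -0.75   0.019]
(560, 208, 200) [-0.724 -1.429  0.119]
turn 0.002 or -2.998
```

play_rows([
  [-0.08,-0.18,0.01],
  [-0.16,-0.36,0.02],
  [-0.25,-0.54,0.02],
  [-0.33,-0.72,0.02],
  [-0.42,-0.88,0.03],
  [-0.5,-1,0.04],
  [-0.5,-1,0.04],
], turn=[0,0,0,0,0,0,0])

```text
time: 2.9
tcp_pos: [515.4, 70.5, 223.4]
tcp_rot: [0.925, -0.38, -0.0, -0.001]
force: [-0.4, 0.1, 0.1]
finger_gap: 94.1
```

Run:
```python
from h import *
p,d=vision.snapshot('wrist'); c=vision.calibration('wrist')
plan([(564,212,200),(564,212,110)],-45)
cv2.imwrite('pics/w1.png',p[:,:,::-1]); np.savez('w1.npz',W=cloud('wrist',d,c),p=p)
```

```text
t 2.95 tcp [515.3  68.2 223.4] az -44.8 zaxis [-3.e-04  3.e-04 -1.e+00] gap 93.9 F [ 0.9 -1.4  0.8]
q [ 0.21  0.19 -0.53  1.9   0.11  1.07 -1.14]
(564, 212, 200) [-0.223 -0.454  0.078]
(564, 212, 110) [-0.223 -0.454  0.378]
turn 0.003 or -2.997
```

View pics/w1.png

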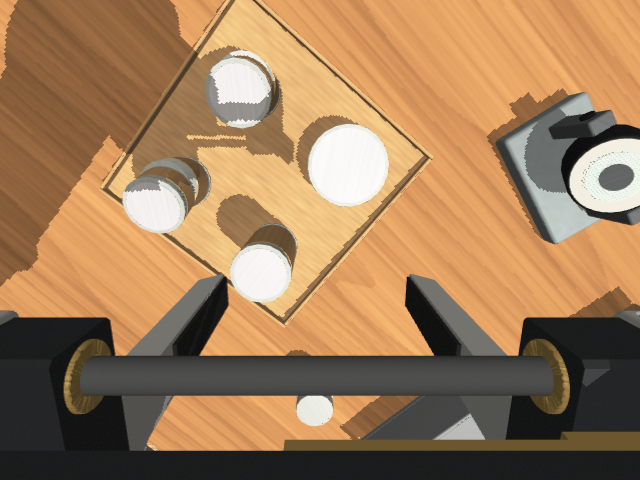

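```bash
cat > fit3.py <<'E'
from h import *
from scipy.optimize import least_squares
import sys
z=np.load(sys.argv[1]); W=z['W']; w=W.reshape(-1,3); w=w[~np.isnan(w[:,0])]
def circ(p,rad,x0):
    s=least_squares(lambda x:np.hypot(p[:,0]-x[0],p[:,1]-x[1])-rad,x0,loss='soft_l1',f_scale=1.5); return np.round(s.x,1),round(float(np.sqrt(np.mean(s.fun**2))),2)
for n,(x,y) in dict(sound=(459,85),ca=(443,201),cb=(563,211),flat=(580,94)).items():
    m=np.hypot(w[:,0]-x,w[:,1]-y)<50
    for z0,z1 in ((10,44),(55,75)):
        p=w[m&(w[:,2]>z0)&(w[:,2]<z1)]
        if len(p)>15 and n!='flat': print(n,z0,len(p),circ(p,27,[x,y]))
    zt=dict(sound=98,flat=36).get(n,78); p=w[m&(w[:,2]>zt)]
    if len(p)>10:
        nn=np.linalg.svd(p-p.mean(0),full_matrices=False)[2][2]; nn*=np.sign(nn[2]); print(n,"top",np.round((p.max(0)+p.min(0))/2,1),np.round(p.mean(0),1),"n",np.round(nn,3),"az",np.degrees(np.arctan2(nn[1],nn[0])))
E
python3 fit3.py w1.npz
python3 - <<'E'
from h import *
W=np.load('w1.npz')['W']; print(W[178,616],W[178,600],W[165,615])
E
```

```text
sound 10 271 (array([458.1,  81.1]), 0.24)
sound 55 247 (array([458.1,  81.2]), 0.18)
sound top [466.4  90.4 228.4] [480.5 104.8 269.8] n [-0.842  0.538  0.03 ] az 147.40725349793212
ca 10 450 (array([443. , 198.2]), 0.3)
ca 55 546 (array([437.7, 193.7]), 1.47)
ca top [434.6 188.4  88.6] [437.6 188.1  90.2] n [-0.064 -0.179  0.982] az -109.53501133029371
cb 10 131 (array([562.9, 208.5]), 0.17)
cb 55 293 (array([558.3, 204.7]), 1.34)
cb top [554.1 197.1  88.7] [554.2 197.3  90.8] n [-0.156 -0.214  0.964] az -126.19450781445478
flat top [574.1  86.3 199.7] [559.5  67.1 303. ] n [0.639 0.761 0.114] az 49.99744696831303
[733.2619768  -77.56915234  87.59441085] [725.94041993 -70.70744706  82.75413163] [737.89850142 -66.69244793  89.25953012]
```

play_rows([
  [-0.09,-0.18,0.02],
  [-0.18,-0.36,0.04],
  [-0.224,-0.449,0.1],
  [-0.224,-0.449,0.2],
  [-0.224,-0.449,0.3],
  [-0.224,-0.449,0.3],
], turn=[0,0,0,0,0,0])

```text
time: 3.7
tcp_pos: [562.3, 207.8, 131.8]
tcp_rot: [0.924, -0.383, -0.001, 0.001]
force: [1.3, 0.4, 0.6]
finger_gap: 93.9
```

Run:
```python
from h import *
p,d=vision.snapshot('wrist')
plan([(562.7,211,14)],-45)
cv2.imwrite('pics/w2.png',p[:,:,::-1])
```

```text
t 3.75 tcp [563.1 208.5 133.5] az -45.1 zaxis [-1.1e-03 -8.0e-04 -1.0e+00] gap 94.2 F [-0.2 -1.   0. ]
q [-0.03  0.43 -0.55  1.82  0.27  0.97 -1.48]
(562.7, 211, 14) [-0.007 -0.006  0.398]
turn -0.001 or 2.999
```

View pics/w2.png

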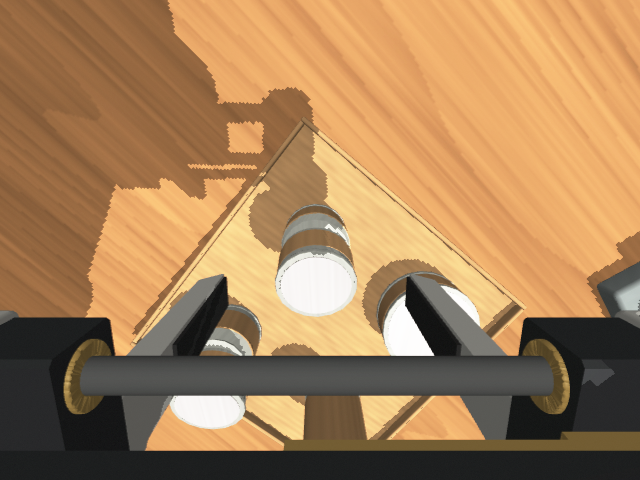

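play_rows([
  [0,0,0.15],
  [0,0,0.28],
  [0,0,0.36],
  [0,0,0.398],
  [0,0,0.398],
  [0,0,0.398],
], turn=[0,0,0,0,0,0])

```text
time: 4.5
tcp_pos: [564.0, 210.1, 15.6]
tcp_rot: [0.924, -0.383, 0.001, -0.001]
force: [-0.1, 0.6, -0.3]
finger_gap: 94.2
```

play_rows([
  [0,0,0],
  [0,0,0],
  [0,0,0],
  [0,0,0],
], turn=[0,0,0,0], gripper=-1, grip_force=25)

```text
time: 5.0
tcp_pos: [563.1, 209.9, 14.2]
tcp_rot: [0.924, -0.383, 0.0, -0.0]
force: [0.0, -0.1, -0.5]
finger_gap: 57.6
```

play_rows([
  [0,0,0],
  [0,0,0],
  [0,0,-0.02],
  [0,0,-0.05],
], turn=[0,0,0,0])

```text
time: 5.5
tcp_pos: [562.8, 209.8, 29.3]
tcp_rot: [0.924, -0.383, -0.0, 0.0]
force: [0.8, -0.0, -2.5]
finger_gap: 51.7
```

Run:
```python
from h import *
plan([(562,211,170),(520,100,200),(490,-150,200),(440,-260,150)],-45)
```

```text
t 5.5 tcp [562.8 209.8  29.3] az -45.0 zaxis [-6.e-04 -1.e-04 -1.e+00] gap 51.7 F [ 0.8 -0.  -2.5]
q [-0.08  0.56 -0.49  1.89  0.37  0.78 -1.56]
(562, 211, 170) [-0.005 -0.001 -0.469]
(520, 100, 200) [ 0.158  0.36  -0.569]
(490, -150, 200) [ 0.676  1.02  -0.569]
(440, -260, 150) [ 0.817  1.397 -0.402]
turn 0.0 or -3.0
```

play_rows([
  [0,0,-0.18],
  [0,0,-0.36],
  [0.03,0.06,-0.48],
  [0.1,0.2,-0.5],
  [0.19,0.36,-0.5],
  [0.29,0.53,-0.5],
  [0.4,0.7,-0.5],
  [0.5,0.87,-0.5],
  [0.59,1,-0.5],
  [0.66,1,-0.5],
], turn=[0,0,0,0,0,0,0,0,0,0])

```text
time: 6.75
tcp_pos: [489.7, -145.5, 179.8]
tcp_rot: [0.923, -0.385, 0.0, 0.001]
force: [0.4, 0.1, -2.5]
finger_gap: 51.7
```

Run:
```python
from h import *
plan([(450,-370,170),(450,-370,17)],-45)
```

```text
t 6.75 tcp [ 489.7 -145.5  179.8] az -45.2 zaxis [-1.0e-04 -1.3e-03 -1.0e+00] gap 51.7 F [ 0.4  0.1 -2.5]
q [ 0.54  0.21 -0.43  1.98  0.11  0.97 -0.73]
(450, -370, 170) [0.438 0.621 0.034]
(450, -370, 17) [0.438 0.62  0.544]
turn -0.004 or 2.996
```

play_rows([
  [0.1,0.15,0.02],
  [0.21,0.31,0.04],
  [0.33,0.47,0.04],
  [0.42,0.6,0.06],
  [0.438,0.621,0.16],
  [0.438,0.621,0.3],
  [0.438,0.621,0.42],
  [0.438,0.621,0.5],
  [0.438,0.621,0.54],
  [0.438,0.621,0.542],
], turn=[0,0,0,0,0,0,0,0,0,0])

```text
time: 8.0
tcp_pos: [452.8, -366.5, 16.4]
tcp_rot: [0.924, -0.382, -0.0, -0.0]
force: [0.5, -0.5, -3.1]
finger_gap: 51.8
```

play_rows([
  [0,0,0],
  [0,0,0],
  [0,0,0],
  [0,0,0],
], turn=[0,0,0,0], gripper=1)

```text
time: 8.5
tcp_pos: [452.3, -367.1, 16.8]
tcp_rot: [0.924, -0.383, 0.0, 0.0]
force: [0.7, -0.1, -0.3]
finger_gap: 88.4
```

Run:
```python
from h import *
plan([(450,-370,150),(500,-150,180),(443,200.7,150)],-45)
```

```text
t 8.5 tcp [ 452.3 -367.1   16.8] az -45.0 zaxis [ 4.e-04 -3.e-04 -1.e+00] gap 88.4 F [ 0.7 -0.1 -0.3]
q [ 0.77  0.52 -0.26  1.94  0.2   0.7  -0.39]
(450, -370, 150) [ 0.002  0.012 -0.444]
(500, -150, 180) [-0.399 -0.624 -0.544]
(443, 200.7, 150) [-1.36  -1.316 -0.445]
turn 0.0 or -3.0
```

play_rows([
  [0,0,-0.15],
  [0,0,-0.33],
  [-0.02,-0.03,-0.45],
  [-0.1,-0.15,-0.5],
  [-0.22,-0.3,-0.52],
  [-0.34,-0.46,-0.52],
  [-0.46,-0.62,-0.52],
  [-0.59,-0.78,-0.52],
  [-0.7,-0.94,-0.52],
  [-0.78,-1,-0.52],
], turn=[0,0,0,0,0,0,0,0,0,0])

```text
time: 9.75
tcp_pos: [499.2, 14.0, 172.8]
tcp_rot: [0.925, -0.381, 0.0, -0.001]
force: [-0.1, -0.8, -0.7]
finger_gap: 94.1
```

Run:
```python
from h import *
plan([(480,120,175),(443,200.7,135)],-45)
p,d=vision.snapshot('top'); cv2.imwrite('pics/t2.png',p[:,:,::-1])
```

```text
t 9.75 tcp [499.2  14.  172.8] az -44.8 zaxis [ 8.e-04  8.e-04 -1.e+00] gap 94.1 F [-0.1 -0.8 -0.7]
q [ 0.31  0.21 -0.53  2.    0.13  0.96 -1.06]
(480, 120, 175) [-0.294 -0.206 -0.007]
(443, 200.7, 135) [-0.571 -0.309  0.126]
turn 0.003 or -2.997
```

View pics/t2.png

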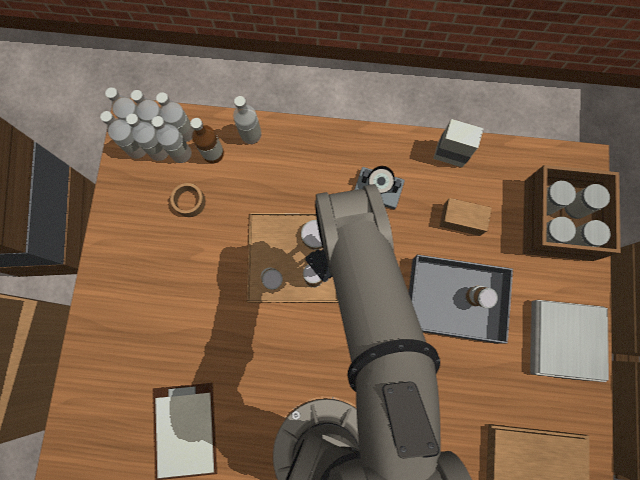

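play_rows([
  [-0.12,-0.07,0],
  [-0.26,-0.14,0],
  [-0.4,-0.22,0.02],
  [-0.52,-0.29,0.06],
  [-0.571,-0.309,0.13],
  [-0.571,-0.309,0.14],
  [-0.571,-0.309,0.14],
], turn=[0,0,0,0,0,0,0])

```text
time: 10.68
tcp_pos: [443.6, 196.5, 130.8]
tcp_rot: [0.924, -0.383, 0.0, 0.0]
force: [0.1, 0.3, 0.8]
finger_gap: 94.2
```

Run:
```python
from h import *
p,d=vision.snapshot('wrist')
plan([(443,200.7,14.5)],-45)
cv2.imwrite('pics/w3.png',p[:,:,::-1])
```

```text
t 10.72 tcp [443.9 196.5 131. ] az -45.1 zaxis [ 5.e-04 -1.e-04 -1.e+00] gap 94.0 F [ 0.2 -0.   0.6]
q [ 0.01  0.26 -0.64  2.07  0.21  0.87 -1.53]
(443, 200.7, 14.5) [-0.012 -0.008  0.388]
turn -0.001 or 2.999
```

View pics/w3.png

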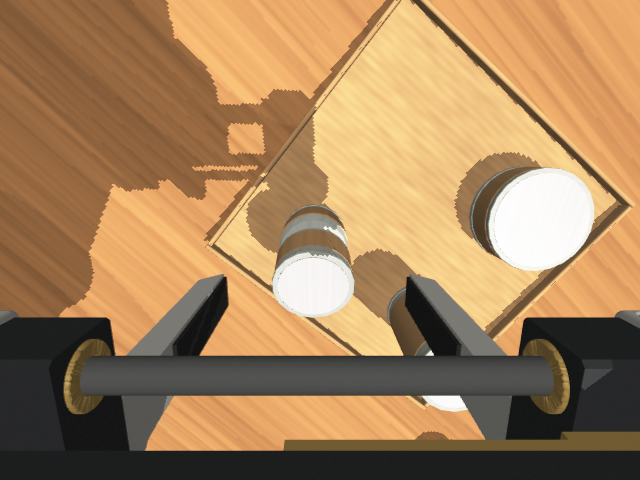

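play_rows([
  [-0.008,-0.005,0.14],
  [-0.008,-0.005,0.27],
  [-0.008,-0.005,0.35],
  [-0.008,-0.005,0.388],
  [-0.008,-0.005,0.388],
  [-0.008,-0.005,0.388],
], turn=[0,0,0,0,0,0])

```text
time: 11.48
tcp_pos: [443.4, 200.2, 15.2]
tcp_rot: [0.924, -0.383, 0.001, -0.001]
force: [-0.2, 0.4, 0.6]
finger_gap: 93.8
```

play_rows([
  [0,0,0],
  [0,0,0],
  [0,0,0],
  [0,0,0],
  [0,0,0],
  [0,0,0],
  [0,0,-0.03],
  [0,0,-0.06],
], turn=[0,0,0,0,0,0,0,0], gripper=-1, grip_force=25)

```text
time: 12.48
tcp_pos: [442.4, 200.2, 32.7]
tcp_rot: [0.924, -0.383, -0.0, 0.0]
force: [-1.1, 0.3, -1.7]
finger_gap: 51.5
```

Run:
```python
from h import *
plan([(490,-100,180)],-45)
```

```text
t 12.47 tcp [442.4 200.2  32.7] az -45.0 zaxis [-2.e-04  1.e-04 -1.e+00] gap 51.5 F [-1.1  0.3 -1.7]
q [-0.07  0.42 -0.57  2.14  0.36  0.68 -1.67]
(490, -100, 180) [ 0.819  0.596 -0.491]
turn 0.0 or -3.0
```

play_rows([
  [0,0,-0.18],
  [0,0,-0.36],
  [0.06,0.03,-0.48],
  [0.18,0.1,-0.5],
  [0.31,0.2,-0.5],
  [0.45,0.31,-0.5],
  [0.58,0.42,-0.5],
  [0.71,0.54,-0.5],
  [0.83,0.66,-0.5],
  [0.93,0.8,-0.5],
], turn=[0,0,0,0,0,0,0,0,0,0])

```text
time: 13.72
tcp_pos: [470.2, -168.3, 182.8]
tcp_rot: [0.924, -0.382, 0.0, -0.0]
force: [-0.1, -0.2, -2.5]
finger_gap: 51.9
```

Run:
```python
from h import *
plan([(430,-258,170),(430,-258,17)],-45)
```

```text
t 13.72 tcp [ 470.2 -168.3  182.8] az -45.0 zaxis [ 1.e-03  2.e-04 -1.e+00] gap 51.9 F [-0.1 -0.2 -2.5]
q [ 0.59  0.19 -0.41  2.    0.09  0.97 -0.66]
(430, -258, 170) [0.116 0.306 0.043]
(430, -258, 17) [0.116 0.307 0.553]
turn 0.001 or -2.999
```

play_rows([
  [0.05,0.13,0.02],
  [0.1,0.26,0.04],
  [0.116,0.307,0.1],
  [0.116,0.307,0.2],
  [0.116,0.307,0.32],
  [0.116,0.307,0.42],
  [0.116,0.307,0.5],
  [0.116,0.307,0.54],
  [0.116,0.307,0.552],
  [0.116,0.307,0.552],
], turn=[0,0,0,0,0,0,0,0,0,0])

```text
time: 14.98
tcp_pos: [430.1, -256.8, 17.1]
tcp_rot: [0.924, -0.383, 0.0, 0.0]
force: [-0.6, -0.5, -2.3]
finger_gap: 51.6
```

play_rows([
  [0,0,0],
  [0,0,0],
  [0,0,0],
  [0,0,0],
  [0,0,-0.15],
  [0,0,-0.33],
  [0,0,-0.5],
  [0,0,-0.55],
], turn=[0,0,0,0,0,0,0,0], gripper=1)

```text
time: 15.98
tcp_pos: [430.8, -257.2, 184.6]
tcp_rot: [0.924, -0.383, 0.002, 0.0]
force: [0.6, -0.8, -1.0]
finger_gap: 93.9
```

Run:
```python
from h import *
plan([(500,-50,180),(458.5,84,125),(458.5,84,55)],90)
p,d=vision.snapshot('wrist');cv2.imwrite('pics/w4.png',p[:,:,::-1])
```

```text
t 15.97 tcp [ 430.8 -257.2  184.6] az -45.0 zaxis [ 0.0037 -0.0023 -1.    ] gap 93.9 F [ 0.6 -0.8 -1. ]
q [ 0.73  0.18 -0.36  2.    0.08  0.97 -0.45]
(500, -50, 180) [-0.325 -0.651  0.014]
(458.5, 84, 125) [-0.74  -0.869  0.196]
(458.5, 84, 55) [-0.741 -0.869  0.43 ]
turn 0.75 or -2.25
```

View pics/w4.png

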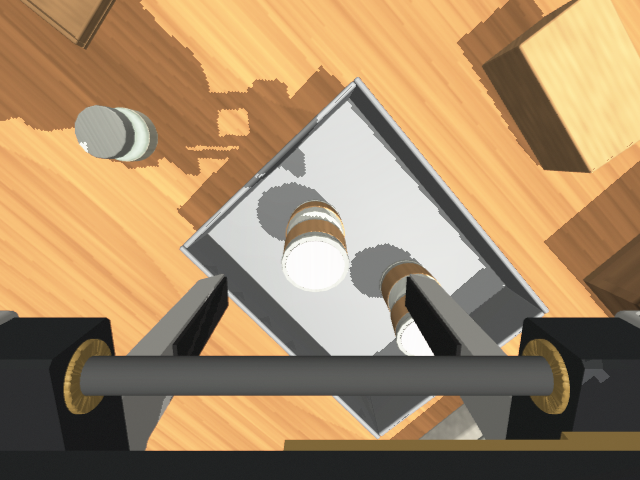

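play_rows([
  [-0.1,-0.15,0],
  [-0.22,-0.3,0],
  [-0.34,-0.45,0],
  [-0.46,-0.6,0],
  [-0.58,-0.74,0],
  [-0.69,-0.84,0],
  [-0.74,-0.869,0.03],
  [-0.74,-0.869,0.12],
  [-0.74,-0.869,0.18],
  [-0.74,-0.869,0.18],
], turn=[0.1,0.25,0.4,0.55,0.7,0.79,0.79,0.79,0.79,0.79])

```text
time: 17.27
tcp_pos: [455.5, 84.5, 125.5]
tcp_rot: [-0.692, 0.722, 0.001, -0.001]
force: [0.7, -0.3, -0.3]
finger_gap: 94.0
```

Run:
```python
from h import *
c=vision.calibration('wrist')
p,d=vision.snapshot('wrist')
plan([(458.5,84,40)],-93)
cv2.imwrite('pics/w5.png',p[:,:,::-1])
W=cloud('wrist',d,c); w=W.reshape(-1,3); w=w[(np.hypot(w[:,0]-458,w[:,1]-84)<40)]
from scipy.optimize import least_squares
for a,b in((10,50),(50,95)):
    q=w[(w[:,2]>a)&(w[:,2]<b)]
    if len(q)>10: print(len(q),least_squares(lambda x:np.hypot(q[:,0]-x[0],q[:,1]-x[1])-27,[458,84],loss='soft_l1').x)
```

```text
t 17.32 tcp [456.2  84.7 126.6] az -92.4 zaxis [-2.4e-03  1.0e-04 -1.0e+00] gap 94.1 F [-0.2  0.2 -0.2]
q [ 0.17  0.22 -0.54  2.11  0.15  0.84 -2.08]
(458.5, 84, 40) [ 0.002 -0.008  0.289]
turn 0.01 or -2.99
353 [458.01646129  83.7061968 ]
829 [457.93765427  83.69779216]
```

View pics/w5.png

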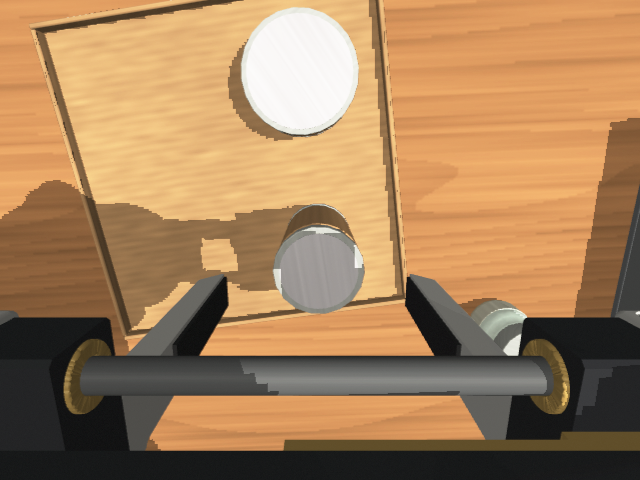

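play_rows([
  [0,-0.005,0.1],
  [0,-0.005,0.2],
  [0,-0.005,0.27],
  [0,-0.005,0.295],
  [0,-0.005,0.295],
  [0,-0.005,0.295],
], turn=[0.005,0.005,0.005,0.005,0.005,0.005])

```text
time: 18.08
tcp_pos: [459.1, 84.8, 39.9]
tcp_rot: [-0.69, 0.724, -0.0, 0.001]
force: [-0.0, -0.3, 0.1]
finger_gap: 93.9
```

play_rows([
  [0,0,0],
  [0,0,0],
  [0,0,0],
  [0,0,0],
  [0,0,0],
  [0,0,0],
  [0,0,0],
], turn=[0,0,0,0,0,0,0], gripper=-1, grip_force=25)

```text
time: 18.95
tcp_pos: [458.5, 84.5, 39.0]
tcp_rot: [-0.69, 0.724, -0.0, -0.0]
force: [-0.2, -2.1, -1.2]
finger_gap: 52.8
```

Run:
```python
from h import *
plan([(458,84,160),(580,-200,190),(578,-312,190)],-92.7)
```

```text
t 18.95 tcp [458.5  84.5  39. ] az -92.7 zaxis [-1.e-04 -1.e-04 -1.e+00] gap 52.8 F [-0.2 -2.1 -1.2]
q [ 0.11  0.37 -0.49  2.18  0.28  0.66 -2.2 ]
(458, 84, 160) [ 0.002  0.002 -0.403]
(580, -200, 190) [ 0.928 -0.449 -0.503]
(578, -312, 190) [ 1.302 -0.46  -0.503]
turn 0.0 or -3.0
```

play_rows([
  [0,0,-0.15],
  [0,0,-0.32],
  [0.06,-0.02,-0.45],
  [0.2,-0.1,-0.5],
  [0.36,-0.18,-0.5],
  [0.52,-0.26,-0.5],
  [0.68,-0.33,-0.5],
  [0.84,-0.4,-0.5],
  [0.97,-0.45,-0.5],
  [1,-0.46,-0.5],
], turn=[0,0,0,0,0,0,0,0,0,0])

```text
time: 20.2
tcp_pos: [582.0, -224.3, 188.0]
tcp_rot: [-0.689, 0.725, 0.0, -0.0]
force: [-0.3, -0.0, -3.9]
finger_gap: 52.6
```

Run:
```python
from h import *
plan([(580,-312,190),(580,-312,85)],-92.7)
```

```text
t 20.2 tcp [ 582.  -224.3  188. ] az -92.9 zaxis [-1.1e-03  1.0e-04 -1.0e+00] gap 52.6 F [-0.3 -0.  -3.9]
q [ 0.54  0.38 -0.36  1.72  0.15  1.06 -1.49]
(580, -312, 190) [ 0.292 -0.008 -0.007]
(580, -312, 85) [ 0.292 -0.008  0.343]
turn -0.003 or 2.997
```

play_rows([
  [0.12,-0.004,0],
  [0.25,-0.008,0.02],
  [0.292,-0.008,0.1],
  [0.292,-0.008,0.2],
  [0.292,-0.008,0.28],
  [0.292,-0.008,0.33],
  [0.292,-0.008,0.343],
  [0.292,-0.008,0.343],
], turn=[0,0,0,0,0,0,0,0], grip_force=20)

```text
time: 21.2
tcp_pos: [580.9, -308.9, 86.6]
tcp_rot: [-0.69, 0.723, -0.0, 0.0]
force: [-0.3, 0.4, -2.9]
finger_gap: 53.1
```

Run:
```python
from h import *
p,d=vision.snapshot('scene');cv2.imwrite('pics/s3.png',p[:,:,::-1])
plan([(567,-312,85),(540,-312,85)],-92.7)
```

```text
t 21.25 tcp [ 581.1 -309.1   86.9] az -92.7 zaxis [ 1.e-03 -3.e-04 -1.e+00] gap 53.1 F [-0.5 -0.7 -4. ]
q [ 0.62  0.53 -0.31  1.73  0.2   0.91 -1.39]
(567, -312, 85) [0.012 0.046 0.006]
(540, -312, 85) [0.016 0.136 0.006]
turn 0.0 or -3.0
```

View pics/s3.png

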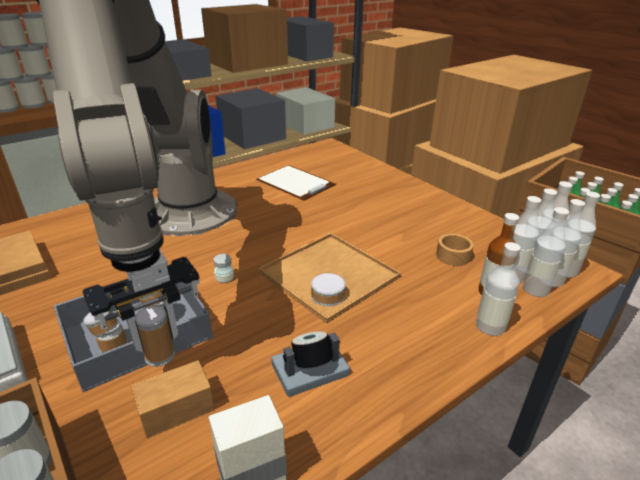

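play_rows([
  [0,0.02,0],
  [0,0.04,0],
  [0,0.055,0],
  [0,0.065,0],
  [0,0.075,0],
  [0,0.08,0],
  [0,0.08,0],
], turn=[0,0,0,0,0,0,0])

```text
time: 22.12
tcp_pos: [556.7, -308.0, 86.2]
tcp_rot: [-0.69, 0.724, -0.0, 0.0]
force: [2.4, -0.2, -1.6]
finger_gap: 53.2
```

Run:
```python
from h import *
p,d=vision.snapshot('scene')
plan([(567,-312,85),(540,-312,85)],-92.7)
p=p[:,:,::-1][240:400,60:260];cv2.imwrite('pics/s4.png',cv2.resize(p,None,fx=3.5,fy=3.5,interpolation=cv2.INTER_CUBIC))
```

```text
t 22.18 tcp [ 556.8 -308.    86.2] az -92.7 zaxis [ 3.e-04 -1.e-04 -1.e+00] gap 53.0 F [ 3.5 -0.5 -0.6]
q [ 0.64  0.51 -0.31  1.78  0.19  0.89 -1.38]
(567, -312, 85) [ 0.012 -0.035  0.004]
(540, -312, 85) [0.016 0.055 0.004]
turn 0.0 or -3.0
```

View pics/s4.png

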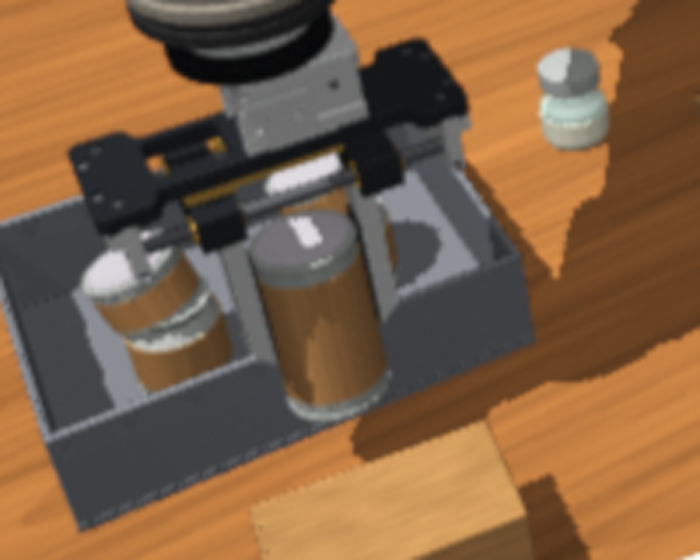

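```bash
cat > tin.py <<'E'
from h import *
from scipy.optimize import least_squares
def sdf(P,b,u):
    q=P-b; z=q@u; rr=np.linalg.norm(q-np.outer(z,u),axis=1)
    dx=rr-27; dz=np.abs(z-50)-50
    return np.minimum(np.maximum(dx,dz),0)+np.hypot(np.maximum(dx,0),np.maximum(dz,0))
def fit_tin(W,mask,b0,u0):
    P=W[mask]; P=P[~np.isnan(P[:,0])]
    e=cv2.erode(mask.astype(np.uint8),np.ones((3,3)))>0
    P=W[e]; P=P[~np.isnan(P[:,0])]
    k=abs(sdf(P,b0,u0))<22; P=P[k]
    th0=np.arctan2(np.hypot(u0[0],u0[1]),u0[2]); 
    def U(a,c): v=np.array([a,c,0.0]); return np.array([a,c,np.sqrt(max(0,1-a*a-c*c))])
    s=least_squares(lambda x:sdf(P,x[:3],U(x[3],x[4])),[*b0,u0[0],u0[1]],loss='soft_l1',f_scale=1.0)
    u=U(*s.x[3:]); return s.x[:3],u,len(P),np.median(abs(sdf(P,s.x[:3],u)))
def look(cam,name,b0,u0,thing='sound_tin'):
    c=vision.calibration(cam)
    p,d=vision.snapshot(cam); W=cloud(cam,d,c)
    np.savez(name+'.npz',p=p,d=d,W=W)
    ms=[m for m in nets.regions_of(cam,thing)]
    best=None
    for m in ms:
        w=W[m['mask']]; w=w[~np.isnan(w[:,0])]
        if len(w)<30: continue
        dist=np.linalg.norm(np.median(w,0)-(b0+50*u0))
        if dist<60 and (best is None or m['score']>best['score']): best=m
    q=p[:,:,::-1].copy()
    if best is None: print(cam,"no mask",[(round(m['score'],2),m['extent']) for m in ms]); cv2.imwrite(f'pics/{name}.png',q); return None
    b,u,n,med=fit_tin(W,best['mask'],np.array(b0,float),np.array(u0,float))
    print(cam,"score",round(best['score'],2),"base",np.round(b,1),"u",np.round(u,3),"tilt",round(np.degrees(np.arccos(u[2])),1),"az",round(np.degrees(np.arctan2(u[1],u[0])),1),"n",n,"med",round(med,2))
    cs,_=cv2.findContours(best['mask'].astype(np.uint8),cv2.RETR_EXTERNAL,cv2.CHAIN_APPROX_NONE); cv2.drawContours(q,cs,-1,(0,255,0),1)
    cv2.imwrite(f'pics/{name}.png',q); return b,u
E
python3 - <<'E'
from tin import *
o=r.get_obs(); g=o['tcp_pos']+[0,0,19]; th=np.radians(15); u=np.array([-np.sin(th),0,np.cos(th)])
look('scene','s5',g-54*u,u); look('top','t5',g-54*u,u)
E
```

```text
scene score 0.61 base [ 563.9 -308.6   51.5] u [-0.081  0.014  0.997] tilt 4.7 az 170.4 n 1532 med 0.68
top score 0.56 base [ 559.4 -313.7   52. ] u [0.02  0.126 0.992] tilt 7.3 az 80.9 n 10 med 0.27
```

View pics/s5.png

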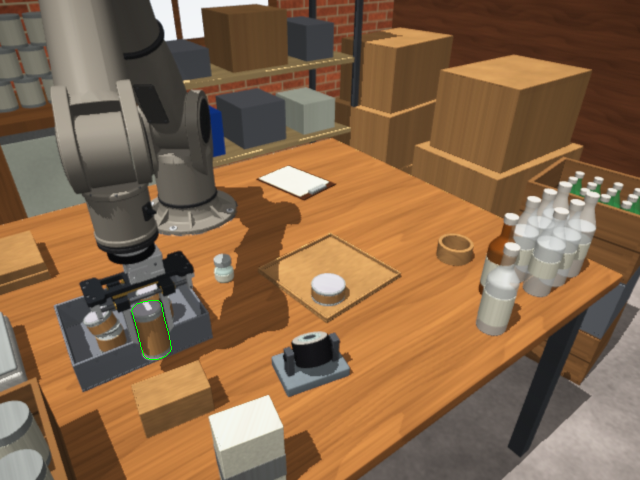

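play_rows([
  [0,0.01,0],
  [0,0.02,0],
  [0,0.03,0],
  [0,0.035,0],
  [0,0.035,0],
], turn=[0,0,0,0,0])

```text
time: 23.0
tcp_pos: [545.9, -307.5, 86.1]
tcp_rot: [-0.69, 0.724, 0.0, -0.0]
force: [1.7, -0.4, -2.2]
finger_gap: 52.9
```

Run:
```python
from tin import *
o=r.get_obs(); plan([],-92.7);g=o['tcp_pos']+[0,0,19]; th=np.radians(15); u=np.array([-np.sin(th),0,np.cos(th)])
look('scene','s6',g-54*u,u)
p=cv2.imread('pics/s6.png')[240:400,60:260];cv2.imwrite('pics/s6b.png',cv2.resize(p,None,fx=3.5,fy=3.5,interpolation=cv2.INTER_CUBIC))
```

```text
t 23.0 tcp [ 545.9 -307.5   86.1] az -92.7 zaxis [-1.e-04  1.e-04 -1.e+00] gap 52.9 F [ 1.7 -0.4 -2.2]
q [ 0.65  0.49 -0.31  1.8   0.19  0.88 -1.37]
turn 0.0 or -3.0
scene score 0.97 base [ 566.9 -308.5   53.2] u [-0.22   0.016  0.975] tilt 12.8 az 175.8 n 1561 med 0.71
```

View pics/s6b.png

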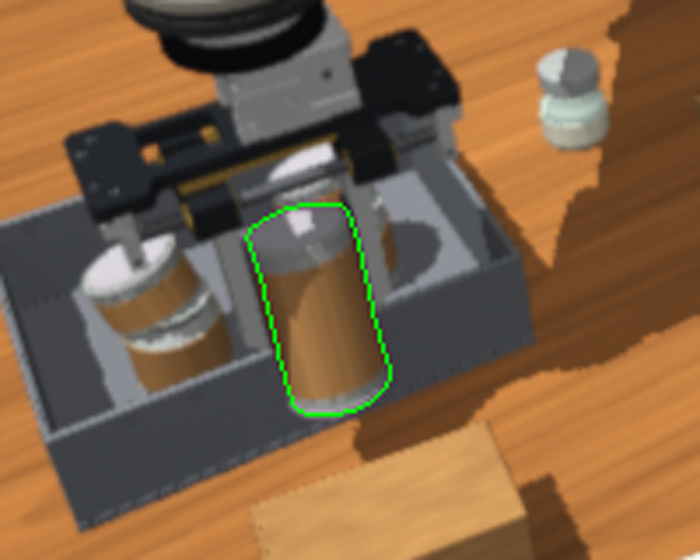

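play_rows([
  [0,-0.06,0],
  [0,-0.12,0],
  [0,-0.13,-0.06],
  [-0.04,-0.12,-0.18],
  [-0.16,-0.11,-0.2],
  [-0.3,-0.1,-0.2],
  [-0.46,-0.08,-0.2],
  [-0.6,-0.08,-0.2],
  [-0.66,-0.08,-0.2],
  [-0.66,-0.08,-0.2],
], turn=[0,0,0,0,0,0,0,0,0,0])

```text
time: 24.35
tcp_pos: [579.3, -110.1, 146.9]
tcp_rot: [-0.691, 0.723, -0.0, 0.0]
force: [-0.2, -0.7, -1.5]
finger_gap: 52.8
```

Run:
```python
from tin import *
o=r.get_obs(); plan([(o['tcp_pos'][0],o['tcp_pos'][1],34)],-92.7);g=o['tcp_pos']+[0,0,19]; th=np.radians(15); u=np.array([-np.sin(th),0,np.cos(th)])
look('scene','s7',g-54*u,u)
x,y=np.round(proj('scene',g)).astype(int); print(x,y)
p=cv2.imread('pics/s7.png')[y-80:y+80,x-100:x+100];cv2.imwrite('pics/s7b.png',cv2.resize(p,None,fx=3.5,fy=3.5,interpolation=cv2.INTER_CUBIC))
```

```text
t 24.35 tcp [ 579.3 -110.1  146.9] az -92.6 zaxis [ 5.e-04 -3.e-04 -1.e+00] gap 52.8 F [-0.2 -0.7 -1.5]
q [ 0.39  0.37 -0.39  1.84  0.17  0.96 -1.69]
(np.float64(579.3135677484399), np.float64(-110.06896314447593), 34) [-0.     0.     0.376]
turn 0.002 or -2.998
scene score 0.71 base [ 591.5 -110.4  112.5] u [-0.129  0.009  0.992] tilt 7.4 az 176.1 n 1285 med 0.76
248 269
```

View pics/s7b.png

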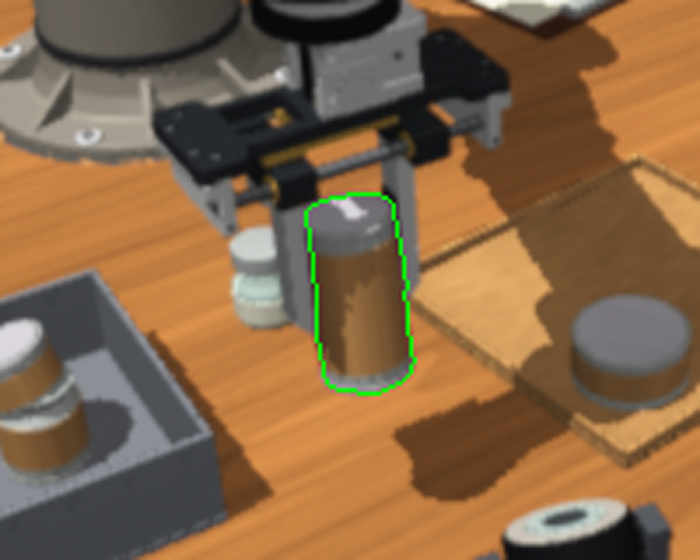

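play_rows([
  [0,0,0.12],
  [0,0,0.25],
  [0,0,0.33],
  [0,0,0.36],
  [0,0,0.375],
  [0,0,0.378],
  [0,0,0.378],
], turn=[0,0,0,0,0,0,0])

```text
time: 25.32
tcp_pos: [582.4, -112.5, 35.5]
tcp_rot: [-0.69, 0.724, -0.003, 0.002]
force: [3.1, -1.8, 14.5]
finger_gap: 53.5
```

Run:
```python
from tin import *
o=r.get_obs(); plan([],-92.7);g=o['tcp_pos']+[0,0,19]; th=np.radians(5); u=np.array([-np.sin(th),0,np.cos(th)])
look('scene','s8',g-54*u,u)
```

```text
t 25.32 tcp [ 582.4 -112.5   35.5] az -92.8 zaxis [ 0.0058 -0.0014 -1.    ] gap 53.5 F [ 3.1 -1.8 14.5]
q [ 0.36  0.52 -0.35  1.91  0.25  0.75 -1.76]
turn -0.001 or 2.999
scene score 0.93 base [ 590.2 -113.1    1.7] u [-0.083  0.013  0.997] tilt 4.8 az 171.3 n 1065 med 0.78
```

play_rows([
  [0,0,0],
  [0,0,0],
  [0,0,0],
  [0,0,0],
], turn=[0,0,0,0], gripper=1, grip_force=10)

```text
time: 25.92
tcp_pos: [579.3, -110.9, 32.7]
tcp_rot: [-0.69, 0.724, 0.0, -0.0]
force: [0.2, -0.2, -0.5]
finger_gap: 89.8
```

Run:
```python
from tin import *
o=r.get_obs(); plan([(590,-112,76)],-92.7);g=o['tcp_pos']+[0,0,19]; u=np.array([0,0,1.])
look('scene','s9',g-54*u,u)
```

```text
t 25.93 tcp [ 579.3 -110.9   32.7] az -92.7 zaxis [-1.e-04  0.e+00 -1.e+00] gap 89.8 F [ 0.2 -0.2 -0.5]
q [ 0.36  0.52 -0.35  1.92  0.25  0.75 -1.76]
(590, -112, 76) [ 0.002 -0.036 -0.144]
turn 0.0 or -3.0
scene score 0.73 base [ 5.907e+02 -1.130e+02 -2.000e-01] u [ 0.004 -0.003  1.   ] tilt 0.3 az -34.1 n 1167 med 0.7
```

play_rows([
  [0.003,-0.02,-0.07],
  [0.005,-0.037,-0.14],
  [0.005,-0.037,-0.146],
  [0.005,-0.037,-0.146],
], turn=[0,0,0,0], gripper=1)

```text
time: 26.52
tcp_pos: [589.9, -112.8, 76.0]
tcp_rot: [-0.69, 0.723, 0.0, -0.0]
force: [0.6, 0.2, -0.0]
finger_gap: 94.1
```

play_rows([
  [0,0,0],
  [0,0,0],
  [0,0,0],
  [0,0,0],
  [0,0,0],
  [0,0,0],
  [0,0,-0.04],
  [0,0,-0.1],
], turn=[0,0,0,0,0,0,0,0], gripper=-1, grip_force=25)

```text
time: 27.52
tcp_pos: [590.1, -112.7, 107.3]
tcp_rot: [-0.69, 0.723, 0.0, -0.0]
force: [0.5, 0.3, -3.5]
finger_gap: 52.8
```

Run:
```python
from tin import *
o=r.get_obs(); plan([(580,-311,180),(580,-311,126)],-92.7);u=np.array([0,0,1.])
look('scene','s10',o['tcp_pos']-76*u,u)
```

```text
t 27.52 tcp [ 590.1 -112.7  107.3] az -92.7 zaxis [-8.e-04  4.e-04 -1.e+00] gap 52.8 F [ 0.5  0.3 -3.5]
q [ 0.38  0.44 -0.38  1.85  0.2   0.9  -1.71]
(580, -311, 180) [ 0.662  0.003 -0.243]
(580, -311, 126) [ 0.662  0.003 -0.063]
turn 0.0 or -3.0
scene score 0.82 base [ 590.1 -112.9   30.7] u [0.006 0.012 1.   ] tilt 0.8 az 64.4 n 1077 med 0.67
```

play_rows([
  [0.04,0,-0.12],
  [0.16,0,-0.2],
  [0.32,0,-0.2],
  [0.48,0,-0.2],
  [0.62,0,-0.2],
  [0.662,0.003,-0.17],
  [0.662,0.003,-0.1],
  [0.662,0.003,-0.063],
  [0.662,0.03,-0.063],
  [0.662,0.05,-0.063],
], turn=[0,0,0,0,0,0,0,0,0,0])

```text
time: 28.88
tcp_pos: [565.8, -309.8, 125.7]
tcp_rot: [-0.691, 0.723, -0.0, 0.0]
force: [-0.1, -0.8, -2.6]
finger_gap: 52.8
```

play_rows([
  [0,0.02,0],
  [0,0.035,0],
  [0,0.05,0],
  [0,0.065,0],
  [0,0.065,0],
], turn=[0,0,0,0,0], grip_force=15)

```text
time: 29.5
tcp_pos: [546.3, -309.7, 125.5]
tcp_rot: [-0.69, 0.724, -0.0, -0.0]
force: [1.3, -0.3, -3.1]
finger_gap: 53.0
```

Run:
```python
from tin import *
o=r.get_obs(); plan([(540,-311,126)],-92.7); th=np.radians(15); u=np.array([-np.sin(th),0,np.cos(th)])
look('scene','s11',o['tcp_pos']-76*u,u)
```

```text
t 29.5 tcp [ 546.3 -309.7  125.5] az -92.7 zaxis [ 0.e+00 -1.e-04 -1.e+00] gap 53.0 F [ 1.3 -0.3 -3.1]
q [ 0.66  0.45 -0.32  1.77  0.17  0.95 -1.35]
(540, -311, 126) [ 0.005  0.021 -0.002]
turn -0.0 or 3.0
scene score 0.56 base [ 566.8 -311.1   51. ] u [-0.203  0.022  0.979] tilt 11.8 az 173.7 n 1601 med 0.73
```

play_rows([
  [0,0.015,0],
  [0,0.03,0],
  [0,0.045,0],
  [0,0.06,0],
  [0,0.065,0],
  [0,0.065,0],
], turn=[0,0,0,0,0,0])

```text
time: 30.35
tcp_pos: [527.0, -308.7, 125.4]
tcp_rot: [-0.69, 0.724, 0.0, -0.0]
force: [2.2, -0.2, -3.3]
finger_gap: 53.2
```

Run:
```python
from tin import *
o=r.get_obs(); plan([(540,-311,126)],-92.7); th=np.radians(25); u=np.array([-np.sin(th),0,np.cos(th)])
look('scene','s12',o['tcp_pos']+[0,0,15]-91*u,u)
p=cv2.imread('pics/s12.png')[240:400,60:260];cv2.imwrite('pics/s12b.png',cv2.resize(p,None,fx=3.5,fy=3.5,interpolation=cv2.INTER_CUBIC))
```

```text
t 30.35 tcp [ 527.  -308.7  125.4] az -92.7 zaxis [-0.  0. -1.] gap 53.2 F [ 2.2 -0.2 -3.3]
q [ 0.68  0.42 -0.32  1.81  0.16  0.93 -1.33]
(540, -311, 126) [ 0.006 -0.044 -0.002]
turn 0.0 or -3.0
scene score 0.57 base [ 570.5 -310.8   58. ] u [-0.433  0.028  0.901] tilt 25.7 az 176.3 n 1526 med 0.81
```

View pics/s12b.png

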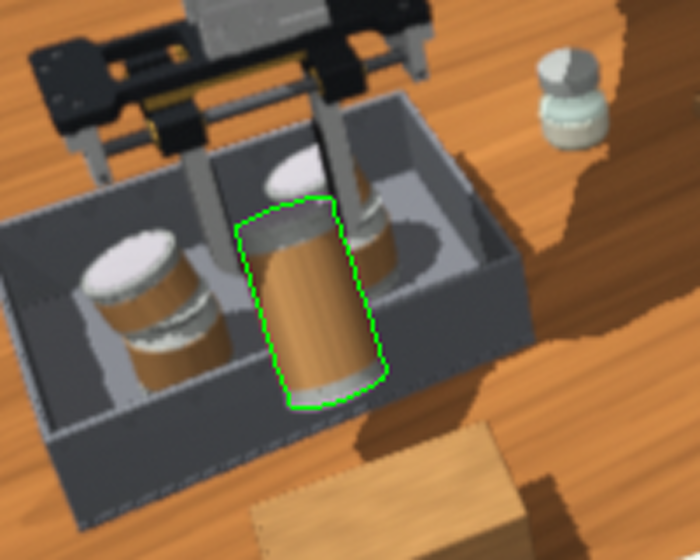

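play_rows([
  [0,0.015,0],
  [0,0.03,0],
  [0,0.036,0],
  [0,0.036,0],
], turn=[0,0,0,0])

```text
time: 30.95
tcp_pos: [516.2, -308.3, 125.5]
tcp_rot: [-0.69, 0.724, -0.0, 0.0]
force: [2.6, -0.6, -3.4]
finger_gap: 52.9
```

play_rows([
  [0,0,0],
  [0,0,0],
  [0,-0.02,-0.03],
  [0,-0.08,-0.12],
  [0,-0.1,-0.18],
  [0,-0.1,-0.18],
  [0,-0.1,-0.18],
], turn=[0,0,0,0,0,0,0], grip_force=60)

```text
time: 31.82
tcp_pos: [545.6, -309.5, 178.6]
tcp_rot: [-0.69, 0.724, 0.001, -0.0]
force: [-0.1, -0.2, -3.0]
finger_gap: 51.6
```

Run:
```python
from tin import *
o=r.get_obs(); plan([(540,-311,126)],-92.7); th=np.radians(30); u=np.array([-np.sin(th),0,np.cos(th)])
look('scene','s13',o['tcp_pos']+[0,0,15]-91*u,u)
```

```text
t 31.82 tcp [ 545.6 -309.5  178.6] az -92.7 zaxis [-1.3e-03  4.0e-04 -1.0e+00] gap 51.6 F [-0.1 -0.2 -3. ]
q [ 0.67  0.39 -0.33  1.73  0.14  1.05 -1.33]
(540, -311, 126) [0.006 0.018 0.175]
turn 0.0 or -3.0
scene score 0.64 base [ 591.4 -311.7  112. ] u [-0.452  0.032  0.892] tilt 26.9 az 176.0 n 1615 med 0.83
```

play_rows([
  [0,0.02,0.1],
  [0,0.04,0.177],
  [0,0.07,0.177],
  [0,0.09,0.177],
  [0,0.105,0.177],
  [0,0.118,0.177],
  [0,0.118,0.177],
], turn=[0,0,0,0,0,0,0], grip_force=25)

```text
time: 32.8
tcp_pos: [511.1, -308.1, 126.9]
tcp_rot: [-0.69, 0.724, -0.0, 0.0]
force: [1.1, -0.1, 0.8]
finger_gap: 52.7
```

Run:
```python
from tin import *
o=r.get_obs(); plan([(540,-311,126)],-92.7); th=np.radians(30); u=np.array([-np.sin(th),0,np.cos(th)])
look('scene','s14',o['tcp_pos']+[0,0,15]-91*u,u)
```

```text
t 32.8 tcp [ 511.1 -308.1  126.9] az -92.7 zaxis [ 8.e-04 -5.e-04 -1.e+00] gap 52.7 F [ 1.1 -0.1  0.8]
q [ 0.69  0.4  -0.32  1.84  0.16  0.92 -1.32]
(540, -311, 126) [ 0.005 -0.097  0.003]
turn 0.0 or -3.0
scene score 0.7 base [ 569.3 -310.7   67.1] u [-0.576  0.032  0.817] tilt 35.2 az 176.9 n 1519 med 0.86
```

play_rows([
  [0,0,0],
  [0,0,0],
  [0,-0.02,-0.03],
  [0,-0.08,-0.12],
  [0,-0.1,-0.18],
  [0,-0.1,-0.18],
  [0,-0.1,-0.18],
], turn=[0,0,0,0,0,0,0], grip_force=60)

```text
time: 33.78
tcp_pos: [540.1, -309.2, 179.4]
tcp_rot: [-0.69, 0.724, 0.001, -0.0]
force: [-0.0, 0.1, -3.9]
finger_gap: 52.2
```

Run:
```python
from tin import *
o=r.get_obs(); plan([(580,-200,240)],-102.3); th=np.radians(30); u=np.array([-np.sin(th),0,np.cos(th)])
look('scene','s15',o['tcp_pos']+[0,0,15]-91*u,u)
```

```text
t 33.77 tcp [ 540.1 -309.2  179.4] az -92.7 zaxis [-1.5e-03  6.0e-04 -1.0e+00] gap 52.2 F [-0.   0.1 -3.9]
q [ 0.67  0.39 -0.33  1.74  0.14  1.04 -1.32]
(580, -200, 240) [-0.37  -0.116 -0.202]
turn 0.16 or -2.84
scene no mask []
```

Run:
```python
from tin import *
o=r.get_obs(); th=np.radians(30); u=np.array([-np.sin(th),0,np.cos(th)])
look('scene','s16',o['tcp_pos']+[0,0,15]-91*u,u)
look('scene','s17',o['tcp_pos']+[0,0,15]-91*u,u)
```

```text
scene score 0.93 base [ 588.1 -311.   113.5] u [-0.471  0.025  0.882] tilt 28.2 az 177.0 n 1729 med 0.73
scene score 0.83 base [ 588.6 -311.1  113.8] u [-0.475  0.026  0.88 ] tilt 28.4 az 176.9 n 1640 med 0.81
```

play_rows([
  [0,0.02,0.1],
  [0,0.04,0.177],
  [0,0.07,0.177],
  [0,0.09,0.177],
  [0,0.105,0.177],
  [0,0.119,0.177],
  [0,0.119,0.177],
], turn=[0,0,0,0,0,0,0], grip_force=25)

```text
time: 34.95
tcp_pos: [505.2, -307.9, 127.8]
tcp_rot: [-0.69, 0.724, -0.0, 0.0]
force: [1.0, 0.1, 0.4]
finger_gap: 52.4
```

play_rows([
  [0,0,0],
  [0,0,0],
  [0,-0.02,-0.03],
  [0,-0.08,-0.12],
  [0,-0.1,-0.18],
  [0,-0.1,-0.18],
  [0,-0.1,-0.18],
], turn=[0,0,0,0,0,0,0], grip_force=60)

```text
time: 35.83
tcp_pos: [534.4, -308.9, 180.3]
tcp_rot: [-0.69, 0.724, 0.001, -0.0]
force: [-1.3, 1.1, -3.2]
finger_gap: 51.9
```

Run:
```python
from tin import *
o=r.get_obs(); plan([(560,-200,300)],-102.3); th=np.radians(30); u=np.array([-np.sin(th),0,np.cos(th)])
a=look('scene','s18',o['tcp_pos']+[0,0,15]-91*u,u)
b=look('scene','s19',o['tcp_pos']+[0,0,15]-91*u,u)
```

```text
t 35.83 tcp [ 534.4 -308.9  180.3] az -92.7 zaxis [-1.5e-03  6.0e-04 -1.0e+00] gap 51.9 F [-1.3  1.1 -3.2]
q [ 0.68  0.38 -0.33  1.75  0.14  1.04 -1.32]
(560, -200, 300) [-0.367 -0.068 -0.399]
turn 0.16 or -2.84
scene score 0.59 base [ 587.  -310.9  116.1] u [-0.514  0.028  0.857] tilt 31.0 az 176.9 n 1594 med 0.85
scene score 0.79 base [ 586.7 -311.   116.3] u [-0.51   0.029  0.86 ] tilt 30.7 az 176.8 n 1611 med 0.85
```

Run:
```python
from h import *
plan([(626,-50.2,253)],-102)
```

```text
t 36.02 tcp [ 534.6 -309.   180.5] az -92.7 zaxis [-1.1e-03  6.0e-04 -1.0e+00] gap 51.7 F [-0.2  0.5 -3.1]
q [ 0.68  0.38 -0.33  1.75  0.14  1.04 -1.32]
(626, -50.2, 253) [-0.876 -0.263 -0.242]
turn 0.155 or -2.845
```

play_rows([
  [-0.04,-0.01,-0.06],
  [-0.13,-0.04,-0.13],
  [-0.24,-0.07,-0.19],
  [-0.36,-0.11,-0.23],
  [-0.48,-0.145,-0.242],
  [-0.6,-0.18,-0.242],
  [-0.71,-0.213,-0.242],
  [-0.8,-0.24,-0.242],
  [-0.855,-0.257,-0.242],
  [-0.876,-0.263,-0.242],
], turn=[0.01,0.03,0.05,0.07,0.09,0.11,0.13,0.15,0.155,0.155])

```text
time: 37.28
tcp_pos: [626.6, -49.2, 254.3]
tcp_rot: [-0.63, 0.777, -0.0, 0.0]
force: [-0.7, -0.1, -3.1]
finger_gap: 51.7
```

play_rows([
  [0,0,0],
  [0,0,0],
  [0,0,0],
  [0,0,0],
], turn=[0,0,0,0])

```text
time: 37.78
tcp_pos: [626.3, -50.8, 253.8]
tcp_rot: [-0.629, 0.777, -0.0, -0.0]
force: [0.2, -0.3, -3.3]
finger_gap: 51.7
```

Run:
```python
from tin import *
o=r.get_obs(); plan([(626,-50.2,253)],-102)
u=np.array([-.4886,.1065,.866]); b=np.array([677.4,-60.7,188.9])
for i in range(2): look('scene',f's2{i}',b,u)
look('top','t20',b,u); look('wrist','w20',b,u)
```

```text
t 37.77 tcp [626.3 -50.8 253.8] az -102.0 zaxis [-0.e+00 -1.e-04 -1.e+00] gap 51.7 F [ 0.2 -0.3 -3.3]
q [ 0.3   0.34 -0.42  1.64  0.15  1.19 -1.93]
(626, -50.2, 253) [-0.002  0.001  0.003]
turn -0.0 or 3.0
scene score 0.83 base [678.9 -61.7 187.7] u [-0.501  0.11   0.859] tilt 30.8 az 167.6 n 1399 med 0.83
scene score 0.8 base [679.1 -61.3 187.7] u [-0.502  0.109  0.858] tilt 30.9 az 167.8 n 1404 med 0.85
top score 0.55 base [685.8 -60.6 196. ] u [-0.551  0.104  0.828] tilt 34.1 az 169.3 n 53 med 0.9
wrist score 0.78 base [677.8 -61.1 191.7] u [-0.503  0.11   0.857] tilt 31.0 az 167.7 n 16525 med 0.28
```

View pics/s20.png

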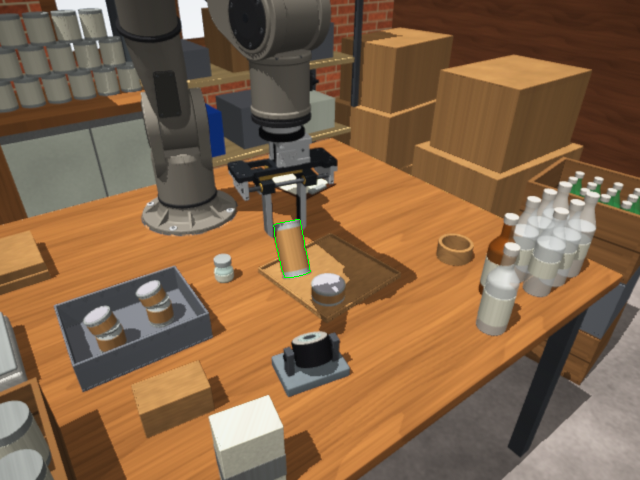

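View pics/w20.png

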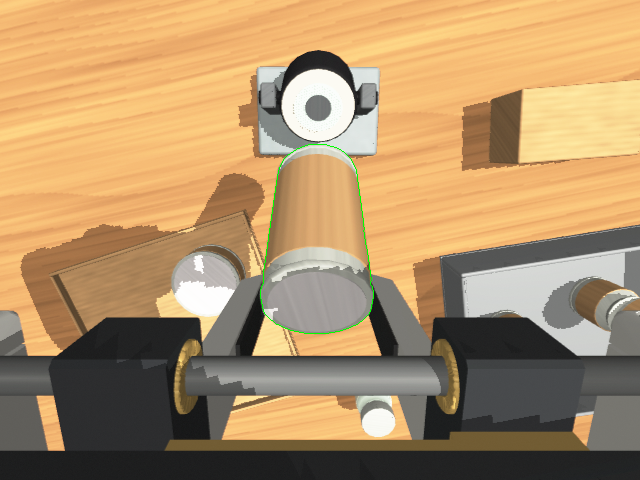

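```bash
cat > glass.py <<'E'
from tin import *
def glass(name,box):
    z=np.load(name+'.npz'); p=z['p'].astype(int); W=z['W']
    x0,y0,x1,y1=box; m=np.zeros((480,640),bool); m[y0:y1,x0:x1]=True
    m&=(p.min(2)>170)&(p.max(2)-p.min(2)<60)
    n,l,st,ce=cv2.connectedComponentsWithStats(m.astype(np.uint8)); k=1+np.argmax(st[1:,4]); m=l==k
    cs,_=cv2.findContours(m.astype(np.uint8),cv2.RETR_EXTERNAL,cv2.CHAIN_APPROX_NONE); c=max(cs,key=len); el=cv2.fitEllipse(c)
    w=W[cv2.erode(m.astype(np.uint8),np.ones((3,3)))>0]; w=w[~np.isnan(w[:,0])]
    for _ in range(3):
        mu=w.mean(0); nn=np.linalg.svd(w-mu,full_matrices=False)[2][2]; nn*=np.sign(nn[2]); w=w[abs((w-mu)@nn)<3]
    print(name,"ellipse",np.round(el[0],1),np.round(el[1],1),"n",np.round(nn,3),"tilt",np.degrees(np.arccos(nn[2])),"az",np.degrees(np.arctan2(nn[1],nn[0])),"plane mean",np.round(mu,1),len(w))
    return el,mu,nn
E
python3 - <<'E'
from glass import *
o=r.get_obs()
for nm,cam,box in (('w20','wrist',(275,62,362,146)),('top0','top',(360,160,405,200)),('scene0','scene',(285,328,335,350))):
    el,mu,n=glass(nm,box); e,d=ray(cam,el[0]); print(cam,"centre",np.round(e+d*((mu-e)@n)/(d@n),1), "at z85",np.round(atz(cam,el[0],85),1))
z=np.load('w20.npz')['W']; w=z[150:158,262:375].reshape(-1,3)
# scanner base in wrist
w=z.reshape(-1,3); w=w[(w[:,2]>20)&(w[:,2]<30)&(abs(w[:,0]-738)<80)&(abs(w[:,1]+73)<90)]
print(len(w),cv2.minAreaRect(w[:,:2].astype(np.float32)),w[:,2].mean())
E
```

```text
w20 ellipse [317.8 104.8] [71. 72.] n [-0.487  0.108  0.867] tilt 29.93039241462137 az 167.53333755209647 plane mean [736.5 -74.5  87.9] 3167
wrist centre [736.6 -74.5  87.9] at z85 [736.9 -74.6  85. ]Traceback (most recent call last):
  File "<stdin>", line 4, in <module>
  File "glass.py", line 10, in glass
    mu=w.mean(0); nn=np.linalg.svd(w-mu,full_matrices=False)[2][2]; nn*=np.sign(nn[2]); w=w[abs((w-mu)@nn)<3]
                     ~~~~~~~~~~~~~~~~~~~~~~~~~~~~~~~~~~~~~~~~~~^^^
IndexError: index 2 is out of bounds for axis 0 with size 1
```

play_rows([
  [0,0,0],
  [0,0,0],
  [0,0,0],
  [0,0,0],
  [0,0,0],
  [0,0,0],
], turn=[0,0,0,0,0,0])

```text
time: 38.92
tcp_pos: [626.4, -50.3, 253.8]
tcp_rot: [-0.629, 0.777, 0.0, -0.0]
force: [-0.2, 0.5, -3.8]
finger_gap: 51.7
```

Run:
```python
from glass import *
plan([])
u=np.array([-.4886,.1065,.866]); b=np.array([677.4,-60.7,188.9])
look('wrist','w21',b,u); el,mu,n=glass('w21',(275,62,362,146)); print(mu)
p,d=vision.snapshot('scene'); W=cloud('scene',d); W0=np.load('scene0.npz')['W']
for t in ["flat_tin","spice_jar","tea_carton","tape_roll","crushed_a"]:
    for m in nets.regions_of('scene',t)[:2]:
        w=W[m['mask']]; w=w[~np.isnan(w[:,0])]; print(t,round(m['score'],2),[round(x) for x in m['extent']],np.round(np.median(w,0)))
print(r.get_obs()['dq'].round(4), r.get_obs()['time'])
```

```text
t 38.92 tcp [626.4 -50.3 253.8] az -102.0 zaxis [-0.  0. -1.] gap 51.7 F [-0.2  0.5 -3.8]
q [ 0.3   0.34 -0.42  1.64  0.15  1.19 -1.93]
wrist score 0.84 base [677.8 -61.1 191.7] u [-0.503  0.109  0.857] tilt 31.0 az 167.7 n 16352 med 0.28
w21 ellipse [317.8 104.8] [71. 72.] n [-0.488  0.105  0.867] tilt 29.91501467036058 az 167.83973841119837 plane mean [736.5 -74.5  87.9] 3163
[736.48821176 -74.52276834  87.86564001]
flat_tin 0.55 [310, 271, 345, 308] [593.  82.  38.]
spice_jar 0.6 [212, 255, 233, 285] [384. -78.  36.]
tea_carton 0.7 [131, 362, 218, 438] [ 697. -327.   63.]
tea_carton 0.57 [310, 272, 344, 304] [593.  82.  38.]
tape_roll 0.6 [438, 232, 476, 264] [647. 451.  27.]
crushed_a 0.9 [85, 306, 128, 353] [ 467. -372.   70.]
[ 0.0002 -0.0016  0.0009 -0.0012 -0.0001 -0.0012 -0.0008] 39.325
```

Everything is steady and where it should be, so I am handing it in.

Run:
```python
from plant import r
print(r.job_done()); print(r.get_obs()['time'])
```

```text
the job is handed in; nothing more can be done
None
the job is handed in; nothing more can be done
```

The job is done and handed in at about 39 s. Both crushed tins are standing in the reject bin, and the gripper is holding the sound tin at the date-code camera with 60 N.

**How the tin got its tilt:** the moves cannot tilt the tool, so I tilted the tin in the grip by pushing its lower part against the bin's outer wall edge. On the first try the tin slid about 11 mm in the pads. I set it upright on the table, gripped it again nearer the top and repeated the push until the tilt held.

**Last checks:**

| Check | Wrist camera | Scene camera |
|---|---|---|
| Base to glass | 120.1 mm | about 117 mm |
| Off the lens axis | under 1 mm | about 2 mm |
| Tin tilt from vertical | 31.0° | 30.9° |

- **Tilt:** the wrist camera measured the lens axis at 29.9°, so the tin is about 1° off square. I left that as it was. Its direction agrees with the lens to within 0.3°.
- **Disagreements:** the two cameras differ by about 3 mm on distance. The top camera saw too little of the tin to be useful; its 53-point fit gave 34° and I ignored it.
- **Steadiness:** a repeat wrist picture about 1 s later gave the same tin pose. The tool force was just the tin's weight.
- **Other goods:** the jar, carton, tape roll and flat tin measured within about 3 mm of where they started, which is the noise of the measurement. Nothing fell over.
- **Crushed tins:** both show standing in the bin in the last scene picture, although the final network check reported only one of them.

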